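# Scoop cable glands from under the wire shelf

## Task

First swing the ring lamp by the black grip on its head well clear to the right, almost to its stop. With the long-handled scoop reach in under the low wire shelf, without striking the shelf deck, gather all the cable glands that lie in the sheet tray there and tip them into the loose grey plastic tray (any that fall on the bench may be picked up by hand). Then lay the scoop back flat along its grey mat, swing the lamp over the plastic tray so that the glands can be inspected, and leave the screwdriver, spanner and tape roll where they are.

Things in the scene. Friction and masses are not known exactly. Their poses are not given: they have to be found in the camera images.
- lamp_grip (a point): grip of the ring lamp: black upright round post, 22 mm across, 232 to 282 mm above the bench, on the middle of the lamp's head (white ring 156 mm across, underside 200 mm up). Point: on the post's axis, 262 mm up; seen from above, the head's centre. x axis: level, straight away from the upright hinge axis, which stands 370 mm behind it (-x) at the back of the bench
- lamp: the lamp's swing arm (flat, white, top 239 mm above the bench) with its head. Origin: on the bench level, straight below the lamp_grip point, same axes. It turns level about the hinge and stays where it is left; the hinge's friction is 0.35 N m (about 1 N at the head). Stops: its x axis at 125 degrees (left) and 222 degrees (right) anticlockwise from straight ahead of the robot, seen from above
- rack: the fixed wire shelf over a sheet-metal gland tray. Origin: on the bench, middle of the tray's open mouth, under the shelf's front edge. x: level, into the tray; z up. Tray floor level with the bench; side walls 136 mm apart inside (y = -68, +68 mm), 50 mm high, x = 15 to 250 mm. Four posts 12 mm thick at y = -108, +108 mm, x = 8, 282 mm
- deck: the shelf's wire deck, the low overhang: 290 mm deep (rack x = 0 to 290 mm), 230 mm wide, underside 115 mm above the bench, 12 mm thick. Origin: middle of its front edge, at its underside. Cartons up to 45 mm high stand on its far third. Touching it with more than 6 N counts as striking it
- tray_foot (a point): the middle of the lower edge of the gland tray's back, a sheet that stands 9 mm clear of the floor there, 212 mm in from the mouth (rack x), and slopes up and away from it at 62 degrees to 75 mm high. The scoop's lip passes some 10 mm under the sheet, so that parts pushed against it ride up on to the pan (5 to 25 N; the pan takes three or four at once)
- gland1_mid (a point): cable gland 1, smooth light grey plastic, lying down: a stepped round part 64 mm long, 38 mm across the flats of its hexagons, mass about 26 g. Point: its centre, on its axis (19 mm up when it lies on a flat of its hexagons). Own x axis: along the part, from the threaded end (18 mm long, 27 mm across) to the domed end (narrows to 25 mm). It may be absent.
- gland2_mid (a point): cable gland 2, smooth light grey plastic, lying down: a stepped round part 64 mm long, 38 mm across the flats of its hexagons, mass about 26 g. Point: its centre, on its axis (19 mm up when it lies on a flat of its hexagons). Own x axis: along the part, from the threaded end (18 mm long, 27 mm across) to the domed end (narrows to 25 mm). It may be absent.
- gland3_mid (a point): cable gland 3, smooth light grey plastic, lying down: a stepped round part 64 mm long, 38 mm across the flats of its hexagons, mass about 26 g. Point: its centre, on its axis (19 mm up when it lies on a flat of its hexagons). Own x axis: along the part, from the threaded end (18 mm long, 27 mm across) to the domed end (narrows to 25 mm). It may be absent.
- gland4_mid (a point): cable gland 4, smooth light grey plastic, lying down: a stepped round part 64 mm long, 38 mm across the flats of its hexagons, mass about 26 g. Point: its centre, on its axis (19 mm up when it lies on a flat of its hexagons). Own x axis: along the part, from the threaded end (18 mm long, 27 mm across) to the domed end (narrows to 25 mm). It may be absent.
- gland5_mid (a point): cable gland 5, smooth light grey plastic, lying down: a stepped round part 64 mm long, 38 mm across the flats of its hexagons, mass about 26 g. Point: its centre, on its axis (19 mm up when it lies on a flat of its hexagons). Own x axis: along the part, from the threaded end (18 mm long, 27 mm across) to the domed end (narrows to 25 mm). It may be absent.
- scoop_grip (a point): scoop handle: straight, black, 24 mm wide, 26 mm high, flat sides, 245 mm long, rises backwards at 8 degrees from the pan's rear wall. Point: mid-section, 150 mm behind that wall, 41 mm above the pan's underside; a good place to grip, closing across it. x: level, towards the lip; z: up from the pan's floor. Scoop 0.20 kg, stands level on its floor and on a small foot under the handle, 35 mm behind this point
- scoop_lip (a point): scoop pan: aluminium, 124 mm wide, 115 mm long, floor 3 mm, side walls 34 mm high (8 mm in the front 45 mm), rear wall 36 mm, open bevelled lip in front, 1.5 mm thick. Point: middle of the front lip at the underside, 265 mm ahead of (x) and 41 mm below the scoop_grip point. Same axes
- scoop_mid (a point): middle of the scoop's length, at the level of its underside, 85 mm ahead of and 41 mm below the scoop_grip point. Same axes
- mat_mid (a point): the scoop's place: a fixed grey vinyl mat, 400 x 145 mm, under 1 mm thick. Point: its middle, at bench level. x axis: along its length, where the scoop's lip points
- tray: the loose plastic tray, open-topped, grey, 200 mm (its x) by 160 mm (its y), 55 mm high, walls and floor 4 mm, 0.7 kg. Origin: centre of its underside; z up
- driver: bystander: screwdriver lying on the bench, 190 mm long. Origin under its middle
- spanner: bystander: spanner lying on the bench, 170 mm long. Origin under its middle
- tape: bystander: roll of cream tape lying flat, 96 mm across, 19 mm high. Origin under its centre
Mind the look-alikes: they are no part of the job. What is shaped like the part that bears gland1_mid but pink is not meant. What is shaped like the part that bears gland3_mid but pink is not meant.

How it is judged:
On the way, in this order (a step that is already met when the one before it is completed fails the run):
1. the lamp's head is swung well clear to the right (world y of lamp_grip below -0.33 m), for 0.2 s.
2. all the cable glands lie in the plastic tray (x of gland1_mid in the frame of tray between -0.094 and 0.094 m and y of gland1_mid in the frame of tray between -0.074 and 0.074 m and z of each of gland1_mid, gland2_mid, gland3_mid, gland4_mid, gland5_mid in the frame of tray below 0.075 m and x of gland2_mid in the frame of tray between -0.094 and 0.094 m and y of gland2_mid in the frame of tray between -0.074 and 0.074 m and x of gland3_mid in the frame of tray between -0.094 and 0.094 m and y of gland3_mid in the frame of tray between -0.074 and 0.074 m and x of gland4_mid in the frame of tray between -0.094 and 0.094 m and y of gland4_mid in the frame of tray between -0.074 and 0.074 m and x of gland5_mid in the frame of tray between -0.094 and 0.094 m and y of gland5_mid in the frame of tray between -0.074 and 0.074 m), for 0.3 s.
At the end, for the whole second after the job is handed in: every cable gland present lies at rest in the plastic tray, which stands flat; the scoop lies still and flat on its mat, its middle within 70 mm of the mat's middle and along it within 0.35 rad (either way round); the lamp head's centre is at rest within 110 mm of the tray's centre seen from above (all of step 2 and linear speed of each of gland1, gland2, gland3, gland4, gland5 below 0.03 m/s and angle between tray's own z axis and vertical below 0.1 rad and horizontal distance between lamp_grip and tray below 0.11 m and linear speed of each of lamp, scoop below 0.02 m/s and horizontal distance between scoop_mid and mat_mid below 0.07 m and angle between the x axis of scoop and the x axis of mat, either way round below 0.35 rad and angle between scoop's own z axis and vertical below 0.12 rad and height (world z) of scoop_mid below 0.02 m); the robot touches nothing.
It fails at once if the shelf deck is struck (over 6 N) by the arm or the scoop (contact force between any of scoop, the arm, the fingers and deck above 6 N).
It fails at once if a gland is taken by the fingers under the shelf instead of with the scoop (((x of gland1_mid in the frame of rack between 0.02 and 0.28 m and y of gland1_mid in the frame of rack between -0.1 and 0.1 m and z of gland1_mid in the frame of rack below 0.11 m) and contact force between the fingers and gland1 above 1 N) or ((x of gland2_mid in the frame of rack between 0.02 and 0.28 m and y of gland2_mid in the frame of rack between -0.1 and 0.1 m and z of gland2_mid in the frame of rack below 0.11 m) and contact force between the fingers and gland2 above 1 N) or ((x of gland3_mid in the frame of rack between 0.02 and 0.28 m and y of gland3_mid in the frame of rack between -0.1 and 0.1 m and z of gland3_mid in the frame of rack below 0.11 m) and contact force between the fingers and gland3 above 1 N) or ((x of gland4_mid in the frame of rack between 0.02 and 0.28 m and y of gland4_mid in the frame of rack between -0.1 and 0.1 m and z of gland4_mid in the frame of rack below 0.11 m) and contact force between the fingers and gland4 above 1 N) or ((x of gland5_mid in the frame of rack between 0.02 and 0.28 m and y of gland5_mid in the frame of rack between -0.1 and 0.1 m and z of gland5_mid in the frame of rack below 0.11 m) and contact force between the fingers and gland5 above 1 N)).
It fails at once if another thing on the bench (screwdriver, spanner or tape) is moved more than 40 mm (distance of any of driver, spanner, tape from where it was at the start of the episode above 0.04 m).
Of gland1, gland2, gland3, gland4, gland5 only 3 to 5 are there at a start; the rules pass over those that are not, and their reading is None.
At some moment in a run one of tray, scoop may be knocked a few centimetres aside while the robot is not near it.
Once in a run the grip may slacken for a moment while it holds something.
It also fails if it takes over 210 s, if anything falls off the work surface, if the arm or the gripper's body presses on something with over 40 N, if the wrist force passes 120 N, or if a joint passes its speed limit or range.

## Robot

A 6-joint arm with a two-finger parallel gripper is mounted at the origin on the work surface. World frame = base frame: x ahead of the robot, y to its left, z up, the work surface at z = 0. Lengths are in m, angles in rad, forces in N, time in s.
With the tool pointing down it reaches from about 0.375 to 0.9 m from the base axis. Payload 3.1 kg.
Tool frame: the origin (TCP) lies between the finger pads; the fingertips stand 17 mm ahead of it and the grasp point (between the pads) lies 2 mm behind it; z points along the fingers, y is the direction in which the jaws open and shut (so a half turn about z gives the same grasp; the last joint's range is limited). The gripper opens to 87 mm and grips with 3 to 60 N. Pads are 19 mm wide; open, the fingers measure 117 mm over their backs; the gripper's body (75 mm by 190 mm) begins 51 mm behind the grasp point.
Start: joints at [-1.442, 0.527, 1.433, -0, 1.181, -0.178], TCP at [0.189, -0.596, 0.211] pointing down, gripper open.
Joint ranges: [-3.08, 3.08], [-0.75, 2.2], [0.22, 2.44], [-1.43, 4.57], [0, 2.65], [-2.85, 2.85]. Speed limits (rad/s): [2.79, 2.79, 3.14, 3.14, 3.14, 3.14].

## Interface

Orientations are given as a unit quaternion [w, x, y, z].
In Python, from bench import state, capture, camera_model, finish_job gives the robot as it stands.
- The arm moves only by the tool arm_command, never from a script. Its argument "motion" is text: rows parted by semicolons, each of 5 numbers parted by spaces: the opening, from 0 (shut) to 1 (fully open), then the shift along the world's x, y, z in mm, then the turn about the world's z in degrees. A call has 1 to 10 rows; each row shifts and turns the commanded pose from where the row before left it; what a row does not reach is not made up. A row lasts 1/8 s, in which the tool goes at most 62.5 mm and 10.7 degrees, less where a joint would pass 70% of its speed; a pose out of reach is approached as far as the arm can. A call is refused whole if a number of a shift passes 62.5 or a number of a turn 10.7, either way. A call with a gripper value outside its range is refused whole. The fingers move at their own pace and stop on an object; the grip force is fixed at half the most. Time passes only in rows, so rows that do not move let the fingers close. It gives the time, the measured TCP pose, the force and the opening at its end, in the units of the state.
- state(): the state, without advancing time (a new reading comes with each control period).
- capture(name): name is "scene" or "top" or "wrist"; returns (picture, depth): 420x560x3 uint8, red, green, blue; 420x560 float32, m along the optical axis (not along the pixel's ray), 0 where there is no reading.
- camera_model(name): a dict with "fx", "fy", "cx", "cy" (pixels), "cam_to_world" (4x4, takes a point from camera to world coordinates). Camera axes: x right, y up, looking along -z (the intrinsics and any distortion apply to the point x, -y, -z); pixel columns grow to the right and rows downward; lengths in m; the calibration is good to about 2 mm. The wrist camera is an equidistant fisheye: a pixel r from the principal point sees the ray r / f radians off the axis. A picture is of the moment at which its call begins: read the wrist's pose just before it. camera_model takes no time and is no camera call; for the wrist camera it gives the pose at the moment of the call.
- finish_job(): hands the job in, once; it reports no verdict.
The state is a dict: "clock": time; "joint_positions": joint angles; "qvel": joint speeds; "effort": joint torques, N m; "tcp_pos": TCP position; "tcp_rot": TCP orientation; "contact_force": force on the tool from outside, world axes, zero at the start; "wrist_torque": the same for the moment, N m; "width": finger opening in m.
Only numpy, scipy, OpenCV 4.12 (cv2) and the standard library are available. Lean on these libraries where they do the work, as an engineer would, in place of code of your own. Each camera call takes 0.05 s, during which the arm holds its last target. There are 200 camera calls.

## Working session

There is one attempt and no reset: what is moved stays moved. The work goes in short steps, Python scripts to look and compute and a tool call to move; the robot and the scene stay as the last step left them, time stands still between calls to the robot, and variables do not carry over. Pictures are saved under pics/ and viewed, about 12 in all and at most 16, crops included, and the job is handed in when it is done.

Besides the shell and the picture viewer there is one more tool, called after "Call:" as name(argument=value, ...) on one line, values as JSON. arm_command: Moves the arm, as the interface text tells. Its arguments: {"type":"object","properties":{"motion":{"type":"string"}},"required":["motion"]}

```bash
ls; mkdir -p pics; cat > h.py <<'E'
import numpy as np, cv2
from bench import state, capture, camera_model, finish_job
def save(n,img,scale=None):
    if scale: img=cv2.resize(img,None,fx=scale,fy=scale,interpolation=cv2.INTER_CUBIC)
    cv2.imwrite(f'pics/{n}.png',img[...,::-1])
def ray(m,u,v):
    T=np.array(m['cam_to_world']); d=np.array([(u-m['cx'])/m['fx'],-(v-m['cy'])/m['fy'],-1.0])
    return T[:3,3],T[:3,:3]@d
def plane(m,u,v,z):
    o,d=ray(m,u,v); return o+d*(z-o[2])/d[2]
def cloud(m,dep):
    v,u=np.mgrid[:dep.shape[0],:dep.shape[1]]
    d=np.stack([(u-m['cx'])/m['fx']*dep,-(v-m['cy'])/m['fy']*dep,-dep],-1)
    T=np.array(m['cam_to_world']); return d@T[:3,:3].T+T[:3,3]
E
python3 - <<'E'
from h import *
for n in('scene','top'):
    p,d=capture(n); m=camera_model(n); np.savez(f'/tmp/{n}0.npz',p=p,d=d); save(n+'0',p,1.4)
    print(n,{k:(np.round(v,3).tolist()) for k,v in m.items() if k!='name'} if 1 else 0)
print(state())
E
```

```text
pics
scene {'fx': 411.562, 'fy': 411.562, 'cx': 278.681, 'cy': 207.19, 'cam_to_world': [[-0.87, 0.391, -0.3, 0.273], [-0.492, -0.683, 0.539, 0.643], [0.006, 0.617, 0.787, 1.119], [0.0, 0.0, 0.0, 1.0]]}
top {'fx': 414.978, 'fy': 414.978, 'cx': 277.725, 'cy': 205.402, 'cam_to_world': [[0.014, 0.998, -0.058, 0.541], [-1.0, 0.014, -0.005, -0.009], [-0.005, 0.059, 0.998, 1.332], [0.0, 0.0, 0.0, 1.0]]}
{'clock': 0.1, 'joint_positions': array([-1.44145303e+00,  5.28344743e-01,  1.43377663e+00, -1.49106296e-05,
        1.18140907e+00, -1.78508267e-01]), 'qvel': array([-7.39545407e-04, -2.43248352e-03, -4.15200938e-03, -1.68979833e-03,
        3.47685997e-05, -2.26597137e-03]), 'effort': array([-3.75878317e-04, -4.40988028e+01, -1.77150178e+01,  6.36044028e-02,
        5.34323137e-02, -2.61800812e-05]), 'tcp_pos': array([ 0.18931171, -0.59492145,  0.21058622]), 'tcp_rot': array([-9.68770915e-04,  9.88175900e-01,  1.53321400e-01,  1.69230344e-05]), 'contact_force': array([-0.37048649, -0.35106341, -0.30541561]), 'wrist_torque': array([ 0.0370819 ,  0.00486995, -0.02205965]), 'width': 0.08742035663851241}
```

View pics/top0.png

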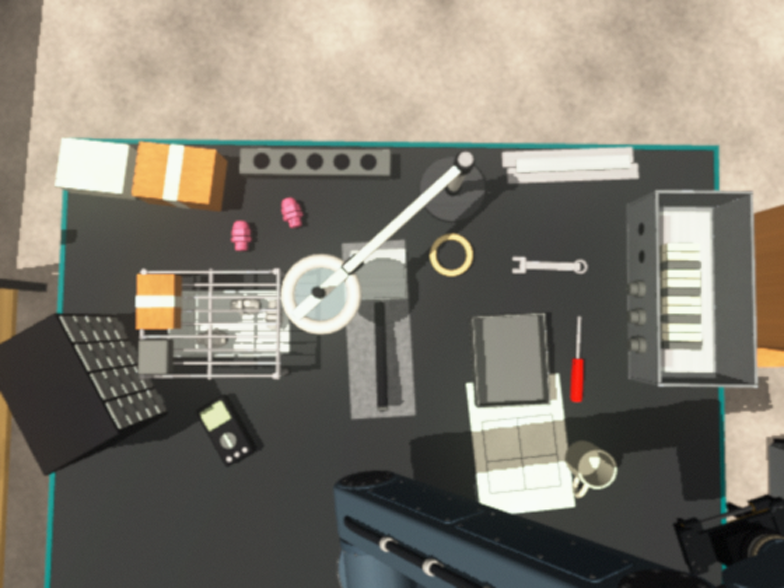

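View pics/scene0.png

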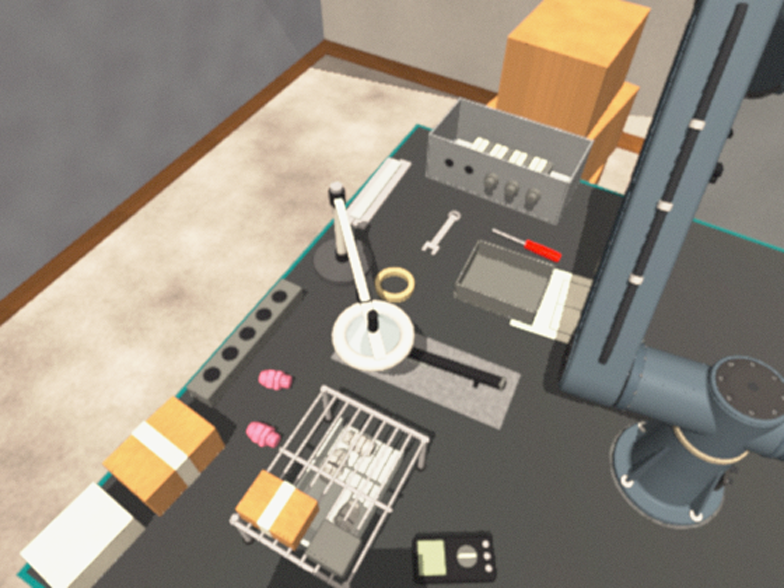

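The top view shows the rack at left with its mouth facing right at about (280,322), and the lamp head at (320,293) with its hinge at (465,160). The scoop lies on its mat with the pan at (380,270) and the handle end at (383,408). The plastic tray is at (512,360), the tape at (452,255), the spanner at (550,266) and the driver at (577,360). The two pink glands at (240,235) and (291,212) are look-alikes; the grey ones lie under the deck.

```bash
python3 - <<'E'
from h import *
m=camera_model('top'); z=np.load('/tmp/top0.npz'); p,d=z['p'],z['d']; C=cloud(m,d)
s=1.4
for n,u,v,h in [('head',320,293,.282),('hinge',465,160,.25),('tape',452,255,.019),('span',550,266,0),('driver',577,360,0.01),
  ('matTL',342,243,0),('matTR',407,240,0),('matBL',352,418,0),('matBR',415,414,0),('handEnd',382,408,.07),('handFront',379,302,.04),
  ('trayTL',473,316,.055),('trayTR',547,313,.055),('trayBR',550,402,.055),('trayBL',477,406,.055),('deckFR',278,270,.127),('deckFL',280,375,.127),('deckBR',143,270,.127),('deckBL',140,376,.127),('mug',592,468,.08),('paperBL',485,512,0)]:
    u/=s;v/=s; print(n,np.round(plane(m,u,v,h),3),'cloud',np.round(C[int(v),int(u)],3))
crop=p[180:285,85:250]; save('rack_top',crop,4.7)
ms=camera_model('scene'); zs=np.load('/tmp/scene0.npz')
save('rack_scene',zs['p'][265:420,155:320],4.5)
E
```

```text
head [0.591 0.121 0.282] cloud [0.592 0.122 0.286]
hinge [ 0.848 -0.143  0.25 ] cloud [ 0.844 -0.141  0.267]
tape [ 0.694 -0.144  0.019] cloud [ 0.697 -0.143 -0.   ]
span [ 0.674 -0.371  0.   ] cloud [ 0.673 -0.366  0.01 ]
driver [ 0.461 -0.429  0.01 ] cloud [ 0.462 -0.423  0.027]
matTL [0.721 0.108 0.   ] cloud [0.723 0.109 0.002]
matTR [ 0.73  -0.042  0.   ] cloud [ 0.731 -0.04   0.004]
matBL [0.322 0.078 0.   ] cloud [0.324 0.079 0.004]
matBR [ 0.333 -0.065  0.   ] cloud [ 0.335 -0.064 -0.   ]
handEnd [0.356 0.009 0.07 ] cloud [0.356 0.012 0.063]
handFront [0.585 0.02  0.04 ] cloud [0.587 0.022 0.032]
trayTL [ 0.556 -0.187  0.055] cloud [ 0.559 -0.192  0.003]
trayTR [ 0.565 -0.35   0.055] cloud [ 0.568 -0.363 -0.002]
trayBR [ 0.372 -0.356  0.055] cloud [ 0.373 -0.352  0.059]
trayBL [ 0.361 -0.197  0.055] cloud [ 0.36  -0.196  0.05 ]
deckFR [0.645 0.229 0.127] cloud [0.648 0.23  0.13 ]
deckFL [0.428 0.219 0.127] cloud [0.428 0.225 0.099]
deckBR [0.642 0.511 0.127] cloud [0.644 0.513 0.123]
deckBL [0.422 0.508 0.127] cloud [0.424 0.508 0.129]
mug [ 0.238 -0.437  0.08 ] cloud [ 0.541 -0.009  1.332]
paperBL [ 0.118 -0.225  0.   ] cloud [ 0.283 -0.14   0.515]
```

View pics/rack_top.png

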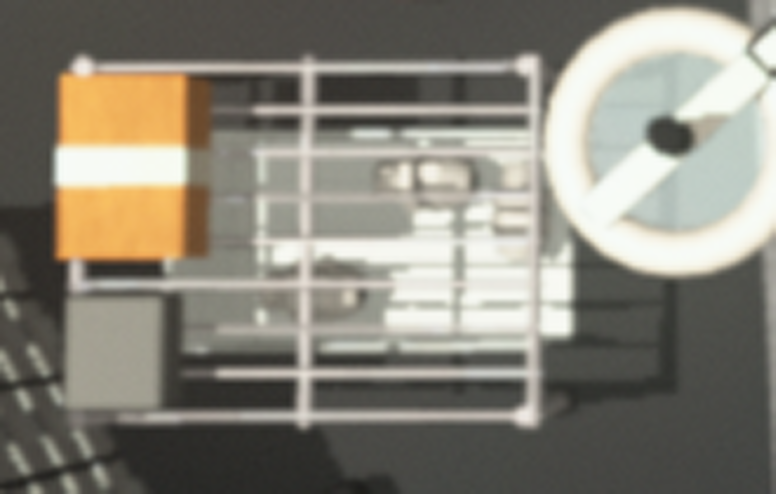

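View pics/rack_scene.png

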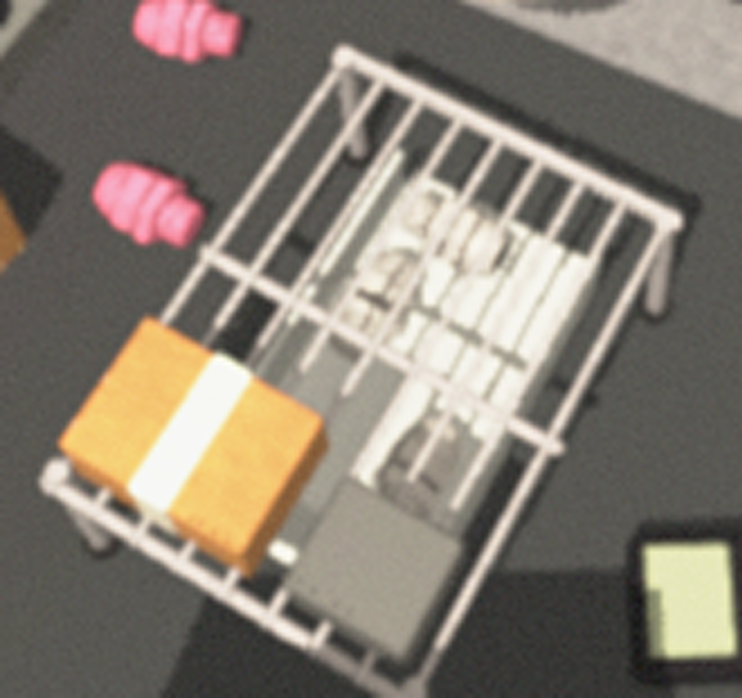

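Three grey glands are visible under the deck, at rack_top crop pixels (425,178), (515,200) and (320,290). The pink pair lies outside the rack. The lamp comes first.

Call:
arm_command(motion="1 28 50 20 -4.5;1 28 50 20 -4.5;1 28 50 20 -4.5;1 28 50 20 -4.5;1 28 50 20 -4.5;1 28 50 20 -4.5;1 28 50 10 -4.5;1 28 50 0 -4.5;1 28 50 0 -4.5;1 28 50 0 -4.5")

```text
clock: 1.35
tcp_pos: [0.4698, -0.0938, 0.3413]
tcp_rot: [0.0, 0.971, -0.238, -0.0]
contact_force: [0.7, -0.8, 0.1]
width: 0.0869
```

Call:
arm_command(motion="1 30 54 0 -4.5;1 30 54 0 -4.5;1 30 54 0 -4.5;1 32 54 0 -4.5;1 0 0 0 0;1 0 0 0 0;1 0 0 0 0")

```text
clock: 2.22
tcp_pos: [0.5905, 0.1188, 0.3414]
tcp_rot: [0.0, 0.922, -0.386, -0.0]
contact_force: [0.3, 0.4, 0.3]
width: 0.0872
```

Call:
arm_command(motion="1 0 0 -26 0;1 0 0 -26 0;1 0 0 -25 0;0.35 0 0 0 0;0.35 0 0 0 0;0.35 0 0 0 0;0.35 0 0 0 0;0.35 0 0 0 0")

```text
clock: 3.22
tcp_pos: [0.5914, 0.1202, 0.265]
tcp_rot: [-0.0, 0.923, -0.386, 0.0]
contact_force: [-0.9, 0.3, 0.3]
width: 0.045
```

```bash
python3 - <<'E'
from h import *
H=np.array([.8475,-.142]);a=np.deg2rad(np.linspace(134.3,218,17));P=H+.368*np.c_[np.cos(a),np.sin(a)]
print(np.round(np.diff(P,axis=0)*1000).astype(int).tolist(),P[0],P[-1])
p,d=capture('wrist');save('w1',p,1)
E
```

```text
[[-23, -25], [-21, -27], [-18, -28], [-15, -30], [-13, -31], [-10, -32], [-7, -33], [-4, -33], [-1, -34], [2, -34], [5, -33], [8, -33], [11, -32], [14, -30], [17, -29], [19, -27]] [0.59048317 0.12137493] [ 0.55751204 -0.36856342]
```

View pics/w1.png

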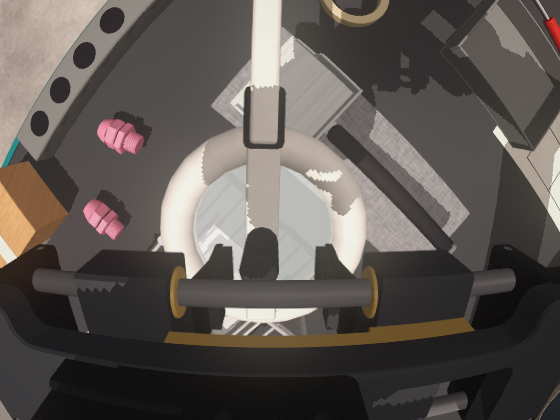

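The wrist view shows the grip post at (262,250), between the fingers. I'll swing the lamp now.

Call:
arm_command(motion="0.35 -23 -25 0 3.5;0.35 -21 -27 0 3.5;0.35 -18 -28 0 3.5;0.35 -15 -30 0 3.5;0.35 -13 -31 0 3.5;0.35 -10 -32 0 3.5;0.35 -7 -33 0 3.5;0.35 -4 -33 0 3.5")

```text
clock: 4.28
tcp_pos: [0.4799, -0.1192, 0.2647]
tcp_rot: [-0.001, 0.989, -0.15, 0.0]
contact_force: [1.6, 1.0, -0.3]
width: 0.0307
```

Call:
arm_command(motion="0.35 -1 -34 0 3.5;0.35 2 -34 0 3.5;0.35 5 -33 0 3.5;0.35 8 -33 0 3.5;0.35 11 -32 0 3.5;0.35 14 -30 0 3.5;0.35 17 -29 0 3.5;0.35 19 -27 0 3.5;0.35 0 0 0 0;0.35 0 0 0 0")

```text
clock: 5.52
tcp_pos: [0.5545, -0.3708, 0.2642]
tcp_rot: [-0.0, 0.996, 0.092, -0.001]
contact_force: [-0.2, -2.1, -0.6]
width: 0.0301
```

Call:
arm_command(motion="1 0 0 0 0;1 0 0 0 0;1 0 0 0 0;1 0 0 35 0;1 0 0 50 0;1 0 0 0 0")

```text
clock: 6.28
tcp_pos: [0.5572, -0.3722, 0.3552]
tcp_rot: [0.004, 0.996, 0.093, 0.004]
contact_force: [0.4, -0.9, 0.1]
width: 0.0818
```

```bash
python3 - <<'E'
from h import *
for n in('scene','top'):
    p,d=capture(n); np.savez(f'/tmp/{n}1.npz',p=p,d=d)
    if n=='top': a=p
    else: b=p
save('t1',np.hstack([cv2.resize(a[150:310,80:310],None,fx=3.4,fy=3.4,interpolation=cv2.INTER_CUBIC)]))
E
```

```text
(no output)
```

View pics/t1.png

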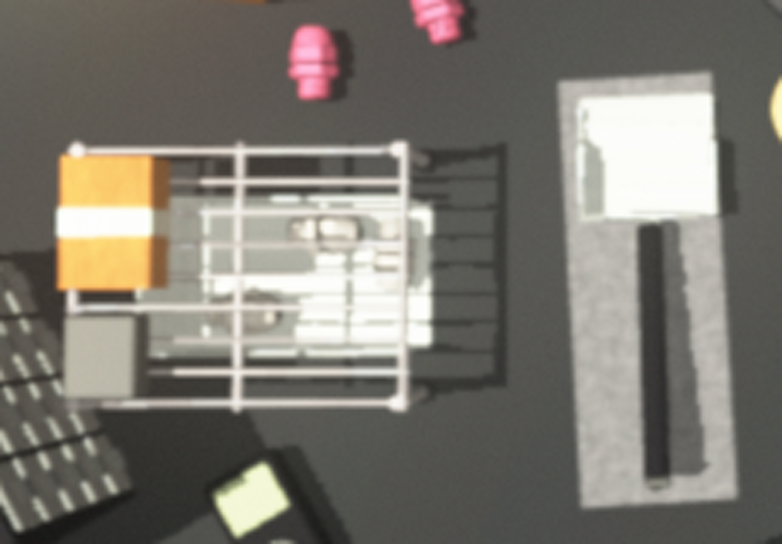

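```bash
python3 - <<'E'
from h import *
m=camera_model('top'); z=np.load('/tmp/top1.npz'); p,d=z['p'],z['d']; C=cloud(m,d)
f=lambda u,v,h:plane(m,80+u/3.4,150+v/3.4,h)
for n,u,v,h in [('lipL',580,94,0.008),('lipR',714,94,.008),('rearL',580,218,.034),('rearR',717,218,.034),('hF',650,222,.035),('hE',657,480,.07),
 ('mat1',557,80,0),('mat2',712,72,0),('mat3',738,497,0),('mat4',580,508,0),
 ('pFR',400,148,.127),('pFL',400,402,.127),('pBR',77,150,.127),('trayFR',432,207,.0),('trayFL',432,346,.0),('trayBR?',140,197,.05),
 ('gA',325,231,.019),('gB',388,247,.019),('gC',250,307,.019)]:
    print(n,np.round(f(u,v,h),3),'c',np.round(C[int(150+v/3.4),int(80+u/3.4)],3))
# deck front edge pixel column fit by bright pixels
hs=cv2.cvtColor(p,cv2.COLOR_RGB2HSV)
# handle: dark pixels with height
H=(C[...,2]>.02)&(C[...,2]<.09)&(hs[...,2]<60)&(C[...,0]>.33)&(C[...,0]<.62)&(abs(C[...,1]-.02)<.06)
P=C[H]; print(len(P),P.mean(0),P.min(0),P.max(0)); k=np.polyfit(P[:,0],P[:,1],1); print('handle y=',k,'deg',np.degrees(np.arctan(k[0])), 'z fit',np.polyfit(P[:,0],P[:,2],1))
ms=camera_model('scene')
E
```

```text
lipL [0.707 0.087 0.008] c [0.71  0.089 0.003]
lipR [ 0.709 -0.04   0.008] c [ 0.711 -0.04   0.005]
rearL [0.589 0.083 0.034] c [ 0.591  0.087 -0.   ]
rearR [ 0.591 -0.043  0.034] c [ 0.592 -0.041  0.001]
hF [0.586 0.018 0.035] c [0.587 0.019 0.034]
hE [0.357 0.008 0.07 ] c [0.357 0.009 0.068]
mat1 [0.721 0.109 0.   ] c [0.723 0.112 0.001]
mat2 [ 0.731 -0.038  0.   ] c [ 0.73  -0.036  0.008]
mat3 [ 0.332 -0.067  0.   ] c [ 0.332 -0.067 -0.005]
mat4 [0.319 0.08  0.   ] c [0.321 0.082 0.002]
pFR [0.643 0.232 0.127] c [0.645 0.233 0.132]
pFL [0.427 0.226 0.127] c [0.428 0.227 0.132]
pBR [0.638 0.509 0.127] c [0.638 0.509 0.132]
trayFR [0.599 0.225 0.   ] c [0.601 0.225 0.005]
trayFL [0.468 0.222 0.   ] c [0.47  0.222 0.001]
trayBR? [0.602 0.483 0.05 ] c [0.599 0.437 0.171]
gA [0.574 0.321 0.019] c [0.577 0.318 0.039]
gB [0.56  0.262 0.019] c [0.56  0.241 0.125]
gC [0.503 0.389 0.019] c [0.506 0.359 0.124]
270 [0.43753307 0.01062955 0.05569547] [ 3.62560499e-01 -2.35475970e-04  3.71655472e-02] [0.56213744 0.0204589  0.0700631 ]
handle y= [ 0.02960193 -0.00232228] deg 1.6955707878340163 z fit [-0.13741528  0.1158192 ]
```

Call:
arm_command(motion="1 -17 48 0 -1;1 -17 48 0 -1;1 -17 48 0 -1;1 -17 48 -20 -1;1 -17 48 -20 -1;1 -18 48 -20 -1;1 -18 48 -20 -1;1 -18 47 -20 -1.6;1 0 0 -50 0;1 0 0 -40 0")

```text
clock: 7.62
tcp_pos: [0.4141, 0.0135, 0.1574]
tcp_rot: [-0.0, 1.0, 0.019, -0.001]
contact_force: [0.5, 1.1, 0.7]
width: 0.0868
```

Call:
arm_command(motion="1 0 0 -40 0;1 0 0 -30 0;1 0 0 -20 0;1 0 0 0 0;1 0 0 0 0")

```text
clock: 8.25
tcp_pos: [0.4158, 0.0123, 0.0695]
tcp_rot: [-0.0, 1.0, 0.018, -0.0]
contact_force: [0.7, -0.3, -0.0]
width: 0.0868
```

```bash
python3 - <<'E'
from h import *
s=state();print(s['tcp_pos'],s['tcp_rot'],s['joint_positions'],s['width'])
p,d=capture('wrist');save('w2',p,1)
E
```

```text
[0.41583052 0.01231521 0.06949677] [-1.24562164e-04  9.99841898e-01  1.77766463e-02 -3.92752218e-04] [-2.40514995e-01  5.32212621e-01  2.07117841e+00  7.83534030e-05
  5.39024703e-01  1.29465890e+00] 0.08678496694118659
```

View pics/w2.png

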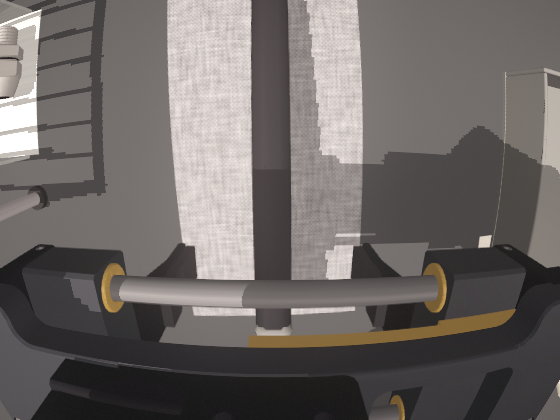

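The handle at (272,250) is centred between the open fingers. I'll lower onto it, grip, and test-lift slightly.

Call:
arm_command(motion="1 0 0 -25 0;1 0 0 0 0;0 0 0 0 0;0 0 0 0 0;0 0 0 0 0;0 0 0 0 0;0 0 0 0 0;0 0 0 0 0")

```text
clock: 9.3
tcp_pos: [0.4162, 0.0122, 0.0444]
tcp_rot: [-0.0, 1.0, 0.018, -0.0]
contact_force: [0.9, -0.8, 0.9]
width: 0.0352
```

Call:
arm_command(motion="0 0 0 5 0;0 0 0 5 0;0 0 0 10 0;0 0 0 10 0;0 0 0 0 0;0 0 0 0 0")

```text
clock: 10.05
tcp_pos: [0.4163, 0.0122, 0.0746]
tcp_rot: [0.0, 1.0, 0.018, 0.0]
contact_force: [0.1, -0.2, 0.3]
width: 0.0009
```

```bash
python3 - <<'E'
from h import *
s=state();print(s['tcp_pos'],s['width'],s['contact_force'],s['wrist_torque'])
p,d=capture('top');C=cloud(camera_model('top'),d);m=camera_model('top')
hs=cv2.cvtColor(p,cv2.COLOR_RGB2HSV)
H=(C[...,2]>.01)&(C[...,2]<.12)&(hs[...,2]<60)&(C[...,0]>.47)&(C[...,0]<.58)&(abs(C[...,1]-.02)<.04)
P=C[H];print('handle',len(P),np.polyfit(P[:,0],P[:,2],1),np.polyfit(P[:,0],P[:,1],1))
for u in(.61,.63,.66,.69): 
    q=(abs(C[...,0]-u)<.008)&(abs(C[...,1]-.022)<.04); print(u,np.median(C[q],0).round(4))
E
```

```text
[0.41629762 0.01216664 0.07464478] 0.0008549106142720304 [ 0.08550939 -0.23997031  0.34978213] [0.00542581 0.00381166 0.00475092]
handle 223 [-0.12512845  0.10873067] [ 0.04073954 -0.00560918]
0.61 [0.6106 0.023  0.0045]
0.63 [0.6297 0.0232 0.0046]
0.66 [0.6589 0.0205 0.0046]
0.69 [0.691  0.0241 0.0047]
```

The fingers were still closing when I lifted, so I missed the handle. I'll reopen, lower, and wait longer.

Call:
arm_command(motion="1 0 0 10 0;1 0 0 0 0;1 0 0 0 0;1 0 0 0 0;1 0 0 0 0;1 0 0 0 0;1 0 0 -20 0;1 0 0 -20 0;1 0 0 0 0;1 0 0 0 0")

```text
clock: 11.35
tcp_pos: [0.4164, 0.0122, 0.0447]
tcp_rot: [0.0, 1.0, 0.018, 0.0]
contact_force: [-0.2, -0.5, 0.7]
width: 0.0855
```

Call:
arm_command(motion="0 0 0 0 0;0 0 0 0 0;0 0 0 0 0;0 0 0 0 0;0 0 0 0 0;0 0 0 0 0;0 0 0 0 0;0 0 0 0 0;0 0 0 0 0;0 0 0 0 0")

```text
clock: 12.6
tcp_pos: [0.4161, 0.0122, 0.0444]
tcp_rot: [-0.0, 1.0, 0.018, -0.0]
contact_force: [-0.3, -0.1, -0.8]
width: 0.0228
```

Call:
arm_command(motion="0 0 0 5 0;0 0 0 5 0;0 0 0 10 0;0 0 0 10 0;0 0 0 0 0;0 0 0 0 0")

```text
clock: 13.35
tcp_pos: [0.4162, 0.0122, 0.0746]
tcp_rot: [0.0, 1.0, 0.018, 0.0]
contact_force: [-0.2, -0.4, -1.3]
width: 0.0227
```

```bash
cat > lift.py <<'E'
from h import *
s=state();print(s['tcp_pos'],s['width'],s['contact_force'],s['wrist_torque'])
m=camera_model('top');p,d=capture('top');C=cloud(m,d)
hs=cv2.cvtColor(p,cv2.COLOR_RGB2HSV)
H=(C[...,2]>.01)&(C[...,2]<.15)&(hs[...,2]<60)&(C[...,0]>.47)&(C[...,0]<.58)&(abs(C[...,1]-.02)<.04)
P=C[H];print('handle',len(P),np.polyfit(P[:,0],P[:,2],1),np.polyfit(P[:,0],P[:,1],1))
for u in(.61,.63,.66,.69): 
    q=(abs(C[...,0]-u)<.008)&(abs(C[...,1]-.022)<.04); print(u,np.median(C[q],0).round(4))
E
python3 lift.py
```

```text
[0.41621077 0.01216132 0.07459881] 0.022722844122789406 [-0.2081255  -0.39182005 -1.32601684] [ 0.03724326  0.19164687 -0.02325752]
handle 228 [-0.24998822  0.19260649] [0.02769161 0.00074254]
0.61 [0.61   0.0227 0.0141]
0.63 [0.6294 0.0232 0.0115]
0.66 [0.6592 0.0204 0.0087]
0.69 [0.6909 0.0211 0.0047]
```

The grip holds, but the scoop pivots in the pads and the lip stays down. That suits tipping; for scooping I'll keep it near the floor. Next I'll lower it and swing it round to face the rack.

Call:
arm_command(motion="0 0 0 -13 0;0 0 0 -13 0;0 4 -17 0 7.4;0 4 -17 0 7.4;0 4 -17 0 7.4;0 4 -17 0 7.4;0 4 -17 0 7.4;0 4 -17 0 7.4;0 4 0 0 7.4")

```text
clock: 14.52
tcp_pos: [0.4455, -0.0915, 0.0482]
tcp_rot: [0.001, 0.891, 0.453, 0.001]
contact_force: [-0.8, 0.1, -1.6]
width: 0.0223
```

Call:
arm_command(motion="0 4 0 0 7.4;0 4 0 0 7.4;0 4 0 0 7.4;0 4 0 0 7.4;0 4 0 0 7.4;0 20 0 0 0;0 20 0 0 0;0 20 0 0 0;0 20 0 0 0;0 0 0 0 0")

```text
clock: 15.78
tcp_pos: [0.5459, -0.0902, 0.0482]
tcp_rot: [0.001, 0.702, 0.712, 0.0]
contact_force: [0.0, -0.4, -1.0]
width: 0.023
```

```bash
python3 - <<'E'
from h import *
s=state();print(s['tcp_pos'],s['tcp_rot'],s['width'],s['contact_force'],s['wrist_torque'])
p,d=capture('top');np.savez('/tmp/top2.npz',p=p,d=d);save('t2',p[140:320,90:330],3.3)
E
```

```text
[ 0.54587377 -0.0902169   0.04818316] [1.06470855e-03 7.01821172e-01 7.12352218e-01 4.75704318e-04] 0.023037606328836304 [ 0.00778013 -0.38351585 -0.99776949] [-0.03702184 -0.11254344 -0.10422866]
```

View pics/t2.png

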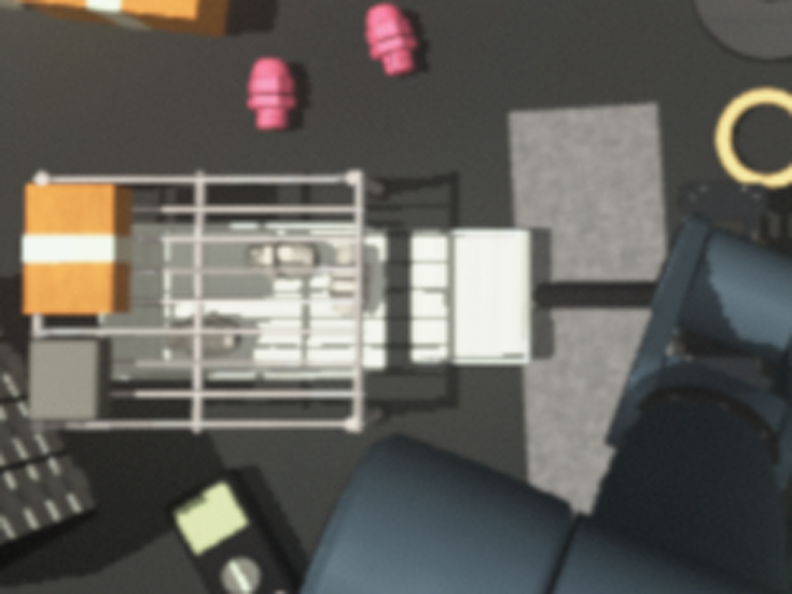

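The pan is in front of the mouth, with the lip at column 412 and its sides at rows 230 and 363. The tray floor's front edge is at column 386.

```bash
python3 - <<'E'
from h import *
m=camera_model('top');z=np.load('/tmp/top2.npz');p,d=z['p'],z['d']
f=lambda u,v,h:plane(m,90+u/3.3,140+v/3.3,h).round(4)
for n,u,v,h in[('lipR',412,230,.006),('lipL',412,362,.006),('rearR',529,229,.036),('rearL',527,363,.036),('trR',386,232,0),('trL',386,369,0),('postR',353,178,.127),('postL',353,424,.127)]: print(n,f(u,v,h))
# scanlines at tray front and lip : intensity profile down columns
g=p.mean(2)
for c in (206,208,218,222,235): 
    col=g[205:258,c].astype(int); print(c,col.tolist())
E
```

```text
lipR [0.6026 0.1994 0.006 ]
lipL [0.4751 0.1965 0.006 ]
rearR [0.6037 0.0838 0.036 ]
rearL [0.4773 0.0834 0.036 ]
trR [0.6005 0.2257 0.    ]
trL [0.4677 0.2225 0.    ]
postR [0.6422 0.2337 0.127 ]
postL [0.4265 0.2281 0.127 ]
206 [73, 67, 56, 67, 94, 111, 139, 185, 198, 197, 193, 192, 190, 173, 130, 112, 109, 110, 113, 124, 128, 123, 111, 107, 109, 123, 139, 167, 175, 176, 166, 143, 170, 183, 185, 185, 184, 182, 167, 126, 132, 172, 182, 184, 182, 167, 116, 75, 63, 68, 73, 73, 73]
208 [71, 67, 56, 58, 65, 59, 63, 77, 83, 82, 83, 83, 83, 76, 67, 74, 77, 75, 76, 78, 78, 72, 62, 61, 73, 77, 78, 79, 79, 78, 75, 68, 75, 79, 79, 80, 79, 79, 71, 61, 61, 75, 79, 78, 77, 71, 57, 53, 57, 69, 73, 72, 72]
218 [72, 71, 73, 80, 111, 159, 190, 236, 242, 243, 243, 243, 242, 233, 212, 236, 243, 243, 243, 243, 242, 232, 191, 209, 237, 242, 243, 243, 243, 242, 233, 210, 236, 242, 242, 242, 243, 242, 232, 179, 187, 234, 235, 213, 179, 112, 75, 68, 60, 68, 71, 72, 71]
222 [73, 74, 72, 79, 110, 153, 185, 232, 240, 240, 240, 240, 240, 231, 206, 233, 241, 240, 241, 241, 240, 229, 176, 184, 233, 241, 240, 241, 241, 240, 231, 208, 234, 241, 241, 241, 241, 240, 230, 183, 196, 234, 234, 207, 170, 107, 73, 67, 62, 68, 71, 73, 71]
235 [72, 73, 72, 87, 156, 226, 230, 237, 240, 240, 240, 240, 240, 240, 240, 240, 240, 240, 240, 240, 240, 240, 240, 240, 240, 239, 239, 240, 240, 240, 239, 240, 239, 240, 240, 240, 240, 240, 240, 240, 240, 239, 228, 196, 210, 136, 74, 72, 71, 72, 71, 70, 70]
```

Call:
arm_command(motion="0 -2 0 -3.5 0.5;0 0 5 0 0;0 -0.3 15 0 0;0 -0.3 15 0 0;0 -0.3 15 0 0;0 -0.4 15 0 0;0 -0.3 15 0 0;0 -0.3 15 0 0;0 -0.4 15 0 0")

```text
clock: 16.95
tcp_pos: [0.5399, 0.0212, 0.0449]
tcp_rot: [0.0, 0.699, 0.715, 0.0]
contact_force: [0.3, -2.0, -0.5]
width: 0.0227
```

Call:
arm_command(motion="0 -0.3 15 0 0;0 -0.3 15 0 0;0 -0.4 15 0 0;0 -0.3 15 0 0;0 -0.3 15 0 0")

```text
clock: 17.58
tcp_pos: [0.5384, 0.0961, 0.0449]
tcp_rot: [0.0, 0.699, 0.715, -0.0]
contact_force: [0.1, -1.3, -1.5]
width: 0.0229
```

Call:
arm_command(motion="0 -0.2 8 0 0;0 -0.2 8 0 0;0 -0.2 8 0 0;0 -0.2 8 0 0;0 -0.2 8 0 0")

```text
clock: 18.2
tcp_pos: [0.5374, 0.1355, 0.0449]
tcp_rot: [0.0, 0.699, 0.715, -0.0]
contact_force: [0.0, -1.4, -0.8]
width: 0.0227
```

Call:
arm_command(motion="0 -0.1 6 0 0;0 -0.1 6 0 0;0 -0.1 5 0 0;0 0 0 0 0")

```text
clock: 18.7
tcp_pos: [0.5369, 0.153, 0.0449]
tcp_rot: [-0.0, 0.699, 0.715, 0.0]
contact_force: [0.1, 0.4, -1.3]
width: 0.0226
```

```bash
python3 - <<'E'
from h import *
s=state();print(s['tcp_pos'],s['width'],s['contact_force'],s['wrist_torque'])
p,d=capture('top');q,_=capture('scene')
a=cv2.resize(p[180:290,95:260],(495,330),interpolation=cv2.INTER_CUBIC)
b=cv2.resize(q[270:420,155:320],(363,330),interpolation=cv2.INTER_CUBIC)[:,:300]
save('t3',np.hstack([a,b]))
E
```

```text
[0.53687969 0.15297914 0.04487726] 0.022615745524431925 [ 0.06931541  0.4417622  -1.31160113] [ 0.10855295 -0.10205682 -0.02543197]
```

View pics/t3.png

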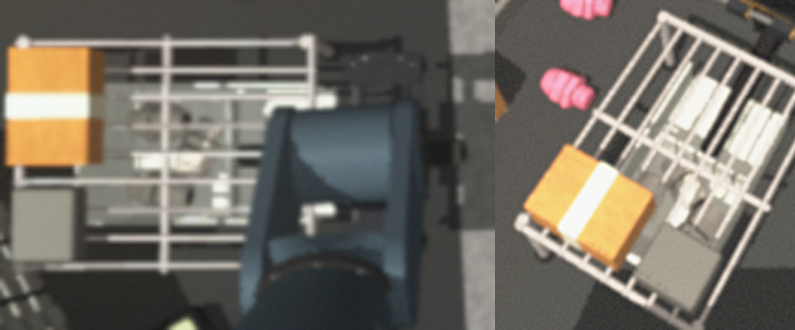

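```bash
python3 - <<'E'
from h import *
p,d=capture('top');C=cloud(camera_model('top'),d)
q,e=capture('scene');D=cloud(camera_model('scene'),e)
def rk(P):
    r=P[...,:2]-np.array([.5352,.221]);c,s=np.cos(np.deg2rad(91.3)),np.sin(np.deg2rad(91.3))
    return np.stack([r@[c,s],r@[-s,c],P[...,2]],-1)
for P in(C,D):
    R=rk(P).reshape(-1,3); k=(R[:,2]<.1)&(R[:,0]>.08)&(R[:,0]<.25)&(abs(R[:,1])<.068); R=R[k]
    for x in np.arange(.08,.25,.015):
        print(int(x*1000),[int(1000*np.median(t)) if len(t)>1 else None for y in np.arange(-.068,.068,.0136) for t in [R[(abs(R[:,0]-x-.0075)<.0075)&(abs(R[:,1]-y-.0068)<.0068),2]]])
    print()
E
```

```text
80 [3, 2, 1, 2, 32, 36, 3, 3, 5, 52, None]
95 [3, 4, 7, 4, 25, 32, 5, 7, 5, 6, None]
110 [6, 5, 6, 7, 14, 3, 5, 4, 3, 35, None]
125 [3, 5, 5, 35, 39, 29, 5, 6, 4, 39, None]
140 [2, 5, 26, 40, 42, 42, 36, 7, 6, 37, None]
155 [4, 36, 43, 34, 28, 37, 34, 41, 40, 39, None]
169 [3, 38, 45, 36, 4, 4, 25, 44, 41, 43, None]
185 [2, 37, 42, 36, 6, 3, 30, 39, 39, 15, None]
200 [3, 25, 33, 27, 3, 4, 17, 34, 28, 14, None]
215 [19, 28, 29, 24, 23, 20, 20, 28, 25, 22, None]
229 [43, 42, 42, 41, 44, 42, 49, 48, 50, 52, None]
245 [None, None, None, None, None, 67, 69, 63, 59, None, None]

80 [0, 0, 0, 0, 35, 28, 0, 0, 0, None, None]
95 [0, 0, -2, 1, 32, 28, -2, 0, 0, None, None]
110 [34, 18, 30, 18, 25, 21, 18, 17, 21, 34, None]
125 [6, 2, 32, 33, 37, 21, 1, 2, 1, None, None]
140 [10, 2, 28, 39, 38, 37, 32, 3, 1, None, None]
155 [34, 40, 43, 26, 31, 35, 32, 38, 36, 28, None]
169 [33, 42, 43, 27, 2, 3, 28, 40, 37, 27, None]
185 [None, None, None, 4, 2, 2, 33, 38, 37, 26, None]
200 [None, None, None, 2, 0, None, None, None, None, None, None]
215 [None, None, None, 10, 16, None, None, None, None, None, None]
229 [None, None, None, 32, 43, 51, None, None, None, None, None]
245 [None, None, None, -1, 57, 61, None, None, None, None, None]
```

All three glands are on the pan, with tops 40–45 mm up at rack x 135–205, and the rest of the tray floor reads empty in both views. I'll draw it out gently along the floor.

Call:
arm_command(motion="0 0 -2 0 0;0 0.1 -4 0 0;0 0.1 -6 0 0;0 0.2 -8 0 0;0 0.2 -10 0 0;0 0.3 -12 0 0;0 0.3 -14 0 0;0 0.3 -14 0 0;0 0.3 -14 0 0;0 0.3 -14 0 0")

```text
clock: 20.15
tcp_pos: [0.5391, 0.0531, 0.045]
tcp_rot: [-0.0, 0.699, 0.715, -0.0]
contact_force: [-0.0, 0.6, -0.9]
width: 0.0229
```

Call:
arm_command(motion="0 0.3 -14 0 0;0 0.3 -14 0 0;0 0.3 -14 0 0;0 0.3 -14 0 0;0 0.3 -14 0 0;0 0.3 -14 0 0;0 0.3 -14 0 0;0 0.3 -14 0 0;0 0.3 -14 0 0;0 0.3 -14 0 0")

```text
clock: 21.4
tcp_pos: [0.5421, -0.0867, 0.0449]
tcp_rot: [-0.0, 0.699, 0.715, -0.0]
contact_force: [0.6, 1.0, -1.8]
width: 0.0226
```

Call:
arm_command(motion="0 0.2 -10 0 0;0 0.1 -6 0 0;0 0 -3 0 0;0 0 0 0 0")

```text
clock: 21.9
tcp_pos: [0.5427, -0.1052, 0.045]
tcp_rot: [0.0, 0.699, 0.715, -0.0]
contact_force: [-0.7, -1.0, -0.7]
width: 0.0229
```

```bash
python3 - <<'E'
from h import *
s=state();print(s['tcp_pos'],s['width'],s['contact_force'],s['wrist_torque'])
p,d=capture('top');np.savez('/tmp/top4.npz',p=p,d=d);save('t4',p[140:320,90:330],3.3)
E
```

```text
[ 0.54267038 -0.10518048  0.04503316] 0.022925878935523388 [-0.69932411 -0.97385525 -0.66712629] [-0.18782461 -0.12143408 -0.01911253]
```

View pics/t4.png

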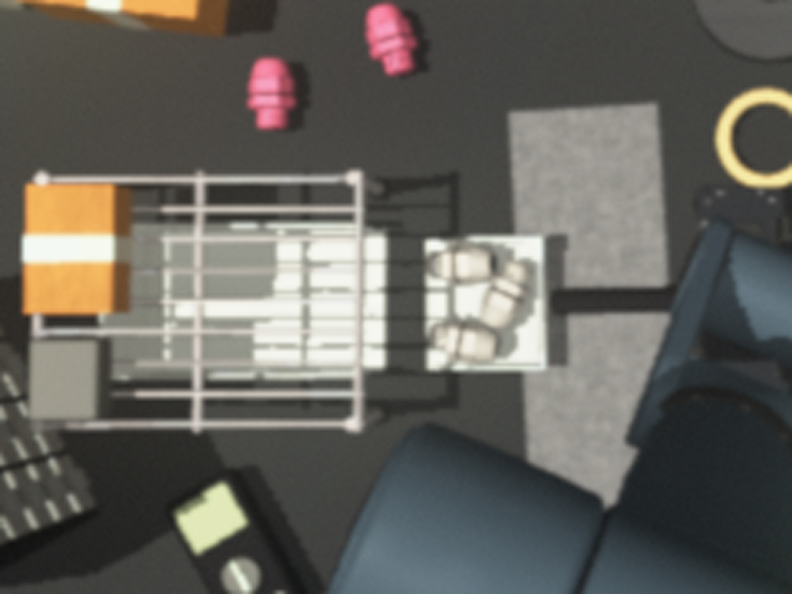

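All three glands lie on the pan: (465,262), (508,290) and (463,340). The rack tray is empty. I'll release, regrip close behind the pan so that it balances, and then carry it.

Call:
arm_command(motion="1 0 0 0 0;1 0 0 0 0;1 0 0 0 0;1 0 0 0 0;1 0 0 0 0;1 -1 38 5 0;1 -1 38 0 0;1 -1 38 0 0;1 -0.4 36 0 0;1 0 0 0 0")

```text
clock: 23.2
tcp_pos: [0.5384, 0.0474, 0.0499]
tcp_rot: [-0.0, 0.697, 0.717, -0.0]
contact_force: [0.3, -0.5, 0.4]
width: 0.0869
```

```bash
python3 - <<'E'
from h import *
s=state();print(s['tcp_pos'],s['width'])
p,d=capture('wrist');save('w3',p,1)
E
```

```text
[0.53842247 0.04738447 0.0499388 ] 0.08693909791169455
```

View pics/w3.png

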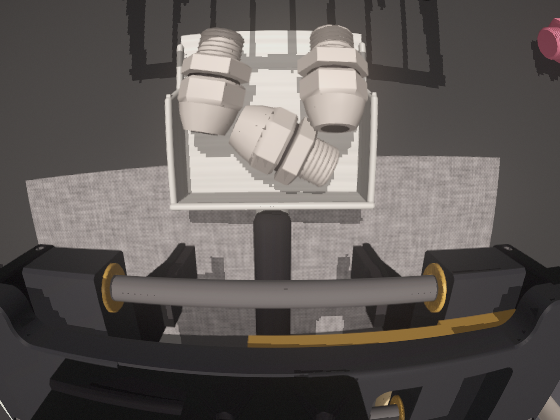

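The handle at (272,240) is centred just behind the rear wall, with the three glands on the pan. I'll grip here.

Call:
arm_command(motion="1 0 0 -13 0;1 0 0 -12 0;0 0 0 0 0;0 0 0 0 0;0 0 0 0 0;0 0 0 0 0;0 0 0 0 0;0 0 0 0 0;0 0 0 0 0;0 0 0 0 0")

```text
clock: 24.5
tcp_pos: [0.5386, 0.0452, 0.025]
tcp_rot: [-0.0, 0.699, 0.715, -0.0]
contact_force: [-0.6, -0.2, 0.7]
width: 0.0218
```

Call:
arm_command(motion="0 0 0 0 0;0 0 0 0 0;0 0 0 0 0;0 0 0 2 0;0 0 0 4 0;0 0 0 4 0;0 0 0 0 0;0 0 0 0 0")

```text
clock: 25.5
tcp_pos: [0.5391, 0.0451, 0.035]
tcp_rot: [0.0, 0.699, 0.715, 0.0]
contact_force: [0.2, -0.9, -3.4]
width: 0.0206
```

```bash
cat > lvl.py <<'E'
from h import *
# pan level by fitting plane to pan-wall/rim-free low points near pan, world frame
import sys
s=state();print(s['tcp_pos'],s['width'],s['contact_force'],s['wrist_torque'],s['joint_positions'].round(2))
m=camera_model('top');p,d=capture('top');C=cloud(m,d)
hd=float(sys.argv[1]); t=s['tcp_pos']; c,sn=np.cos(np.deg2rad(hd)),np.sin(np.deg2rad(hd))
r=C[...,:2]-t[:2]; L=r@[c,sn]; W=r@[-sn,c]
for a in range(40,150,10):
    row=[]
    for w in range(-55,60,12):
        q=C[(abs(L-a/1e3)<.006)&(abs(W-w/1e3)<.006)][:,2]; row.append(int(1000*np.median(q)) if len(q) else None)
    print(a,row)
E
python3 lvl.py 91.3
```

```text
[0.53911821 0.04514693 0.03498984] 0.02062125235353218 [ 0.17119214 -0.91757786 -3.41671826] [-0.00679217 -0.06674688  0.04384173] [-0.12  0.69  1.78 -0.    0.68 -0.15]
40 [16, 372, 384, 397, 408, 404, 393, 389, 427, 477]
50 [41, 373, 386, 400, 417, 430, 445, 453, 465, 480]
60 [42, None, 373, 385, 406, 431, 446, 460, 472, 483]
70 [None, None, None, None, None, None, None, None, 22, 12]
80 [40, None, None, None, None, None, None, None, None, 40]
90 [40, 48, 51, 51, None, None, None, None, None, None]
100 [33, 47, 46, 42, 6, None, None, None, None, None]
110 [28, 45, 43, 29, 6, 7, 8, 42, 44, None]
120 [11, 42, 41, 27, 6, 5, 4, 34, 36, 6]
130 [10, 30, 32, 4, 5, 5, 6, 33, 33, 4]
140 [3, 0, 24, 3, 1, 1, 2, 3, 0, 1]
```

Call:
arm_command(motion="0 0 0 5 0;0 0 0 8 0;0 0 0 8 0;0 0 0 8 0;0 0 0 5 0;0 0 0 0 0;0 0 0 0 0")

```text
clock: 26.42
tcp_pos: [0.5388, 0.0452, 0.0689]
tcp_rot: [-0.0, 0.699, 0.715, -0.0]
contact_force: [-1.1, -0.0, -2.8]
width: 0.0203
```

```bash
python3 lvl.py 91.3
```

```text
[0.5388498  0.04520144 0.06885417] 0.020285078572863154 [-1.05424377 -0.04703548 -2.8220897 ] [-0.06751052 -0.09272777 -0.06555768] [-0.12  0.63  1.76  0.    0.75 -0.15]
40 [72, 406, 418, 428, 437, 437, 421, 420, 416, 504]
50 [72, 408, 419, 433, 443, 457, 471, 478, 489, 501]
60 [37, None, 400, 419, 416, 458, 472, 483, 495, 505]
70 [None, None, None, None, None, None, None, None, 68, 57]
80 [None, None, None, None, None, None, None, None, 69, 66]
90 [63, 72, None, None, None, None, None, None, None, None]
100 [54, 71, 71, 59, None, None, None, None, None, None]
110 [53, 66, 64, 56, 29, 27, 26, 66, 63, None]
120 [31, 60, 61, 29, 25, 24, 25, 55, 57, 24]
130 [23, 49, 48, 23, 23, 23, 23, 55, 51, 24]
140 [0, 0, 3, 2, 0, 0, 1, 1, 1, -1]
```

Call:
arm_command(motion="0 0 0 0 0;0 0 0 0 0;0 0 0 0 0;0 0 0 0 0")

```text
clock: 26.98
tcp_pos: [0.539, 0.0452, 0.0689]
tcp_rot: [-0.0, 0.699, 0.715, -0.0]
contact_force: [-0.7, -0.9, -2.9]
width: 0.0189
```

```bash
python3 lvl.py 91.3 | tail -6
```

```text
90 [52, 61, None, None, None, None, None, None, None, None]
100 [43, 59, 57, 51, None, None, None, None, None, None]
110 [38, 54, 54, 47, 15, 16, 33, 44, None, None]
120 [12, 42, 44, 13, 12, 13, 18, 42, 43, 13]
130 [1, 34, 38, 1, 1, 4, 3, 40, 39, 2]
140 [0, 0, 0, 0, 1, -1, 1, 0, 1, 0]
```

It is sagging in the grip, so I'll set it back on the bench before anything slides off.

Call:
arm_command(motion="0 0 0 -15 0;0 0 0 -15 0;0 0 0 -10 0;0 0 0 -4 0;0 0 0 0 0;0 0 0 0 0")

```text
clock: 27.78
tcp_pos: [0.5381, 0.0453, 0.0249]
tcp_rot: [-0.001, 0.699, 0.715, -0.001]
contact_force: [-2.2, -0.8, 1.7]
width: 0.0215
```

```bash
python3 lvl.py 91.3; python3 - <<'E'
from h import *
p,d=capture('top');q,_=capture('scene')
a=cv2.resize(p[190:270,190:310],(480,320),interpolation=cv2.INTER_CUBIC)
b=cv2.resize(q[200:320,240:360],(320,320),interpolation=cv2.INTER_CUBIC)
save('t5',np.hstack([a,b]))
E
```

```text
[0.53806763 0.04527933 0.02493317] 0.021501280180011306 [-2.15766799 -0.77284971  1.67982102] [ 0.00885969  0.3115332  -0.05077269] [-0.12  0.71  1.78 -0.    0.66 -0.15]
40 [35, 365, 378, 389, 399, 402, 384, 382, 461, 469]
50 [34, 366, 377, 394, 409, 423, 438, 447, 461, 475]
60 [6, None, None, 368, 372, 424, 440, 454, 469, 478]
70 [None, None, None, None, None, None, None, None, 26, 7]
80 [39, None, None, None, None, None, None, None, None, 29]
90 [33, 45, 49, None, None, None, None, None, None, None]
100 [31, 44, 44, 35, 5, None, None, None, None, None]
110 [28, 42, 41, 30, 5, 4, 28, 42, 40, 39]
120 [12, 39, 41, 28, 4, 5, 5, 33, 37, 27]
130 [5, 31, 31, 5, 1, 4, 3, 34, 33, 4]
140 [3, 25, 23, 2, 2, 0, 1, 3, 2, 1]
```

View pics/t5.png

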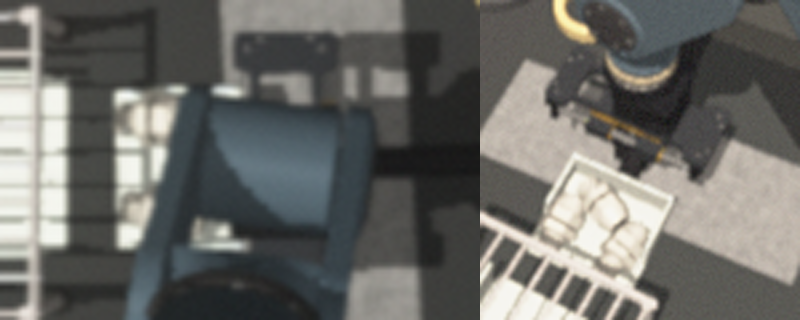

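Everything is level again and all three glands are still on the pan. I'll test whether that was the one-off slackening with a short lift and hold.

Call:
arm_command(motion="0 0 0 0 0;0 0 0 0 0;0 0 0 0 0;0 0 0 0 0;0 0 0 8 0;0 0 0 8 0;0 0 0 8 0;0 0 0 0 0")

```text
clock: 28.92
tcp_pos: [0.54, 0.0452, 0.0499]
tcp_rot: [0.001, 0.699, 0.715, 0.001]
contact_force: [0.5, 1.6, -3.3]
width: 0.0215
```

```bash
python3 lvl.py 91.3|sed -n '1p;9,13p'
```

```text
[0.53997691 0.04516813 0.04990232] 0.021521730592633348 [ 0.47273351  1.61631015 -3.27622531] [ 0.34812891 -0.21532313  0.06694167] [-0.12  0.66  1.77  0.    0.71 -0.15]
110 [56, 75, 76, 66, 37, 39, 43, 73, 75, 71]
120 [47, 74, 75, 63, 37, 39, 40, 66, 70, 44]
130 [40, 63, 66, 49, 38, 38, 39, 66, 69, 38]
140 [38, 41, 53, 40, 39, 39, 39, 37, 39, 40]
```

Call:
arm_command(motion="0 0 0 0 0;0 0 0 0 0;0 0 0 0 0;0 0 0 0 0;0 0 0 0 0")

```text
clock: 29.6
tcp_pos: [0.539, 0.0452, 0.0489]
tcp_rot: [-0.0, 0.699, 0.715, -0.0]
contact_force: [0.1, 1.7, -3.3]
width: 0.0215
```

```bash
python3 lvl.py 91.3|sed -n '1p;9,13p'
```

```text
[0.53897648 0.04517972 0.04886388] 0.021460663342976 [ 0.14263184  1.70483561 -3.29714314] [ 0.42331008 -0.18765727  0.06846529] [-0.12  0.66  1.77  0.    0.71 -0.15]
110 [52, 72, 76, 66, 36, 39, 57, 73, 72, 66]
120 [44, 71, 72, 64, 37, 37, 38, 69, 67, 38]
130 [43, 58, 66, 59, 37, 36, 37, 69, 67, 36]
140 [38, 38, 64, 38, 37, 38, 35, 37, 37, 37]
```

It now holds level and steady, so the sag looks like the one-off slackening. I'll raise it and then turn it clockwise in stages towards the plastic tray.

Call:
arm_command(motion="0 0 0 8 0;0 0 0 12 0;0 0 0 14 0;0 0 0 14 0;0 0 0 10 0;0 0 0 4 0;0 0 -3 0 -3;0 -2 -7 0 -6;0 -3 -7 0 -6;0 -3 -7 0 -6")

```text
clock: 30.9
tcp_pos: [0.5306, 0.021, 0.1107]
tcp_rot: [-0.0, 0.818, 0.575, -0.0]
contact_force: [0.2, 1.1, 0.3]
width: 0.0005
```

Call:
arm_command(motion="0 -3 -7 0 -6;0 -3 -7 0 -6;0 -3 -7 0 -6;0 -3 -7 0 -6;0 -3 -7 0 -6;0 -3 -7 0 -6;0 -3 -7 0 -6;0 -3 -7 0 -6")

```text
clock: 31.9
tcp_pos: [0.5066, -0.035, 0.1107]
tcp_rot: [-0.0, 0.981, 0.192, -0.0]
contact_force: [0.8, -0.1, 0.5]
width: 0.0005
```

```bash
python3 lvl.py 22.3
```

```text
[ 0.50664891 -0.03495277  0.11070534] 0.00045635950024888587 [ 0.76399357 -0.08823062  0.54808352] [-0.01940988 -0.02524021  0.03866973] [-0.29  0.53  1.82 -0.    0.8   0.9 ]
40 [1, 1, 1, 43, 445, 453, 1331, 473, 463, 447]
50 [0, 1, 0, 2, 3, 445, 458, 462, 454, 40]
60 [0, 1, 2, 1, 2, 219, 450, 451, 3, 37]
70 [2, 1, 2, 1, 2, 1, 437, 2, 0, 2]
80 [2, 2, 1, 2, 1, 0, 2, 3, 2, 2]
90 [1, 2, 1, 2, 3, 0, 3, 0, 2, 2]
100 [1, 2, 2, 2, 3, 3, 2, 0, 2, 5]
110 [0, 0, 1, 2, 1, 1, 3, 2, 2, 2]
120 [1, 2, 0, 2, 2, 1, 2, 2, 1, 2]
130 [1, 2, 2, 2, 2, 0, 1, 2, 3, 2]
140 [3, 1, 2, 3, 2, 1, 0, 2, 2, 3]
```

The scoop slipped out of the grip. I'll look at where it fell.

```bash
python3 - <<'E'
from h import *
p,d=capture('top');np.savez('/tmp/top6.npz',p=p,d=d);q,_=capture('scene')
a=cv2.resize(p[130:310,190:330],(467,600),interpolation=cv2.INTER_CUBIC)
b=cv2.resize(q[190:370,210:310],(333,600),interpolation=cv2.INTER_CUBIC)
save('t6',np.hstack([a,b]))
E
```

```text
(no output)
```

View pics/t6.png

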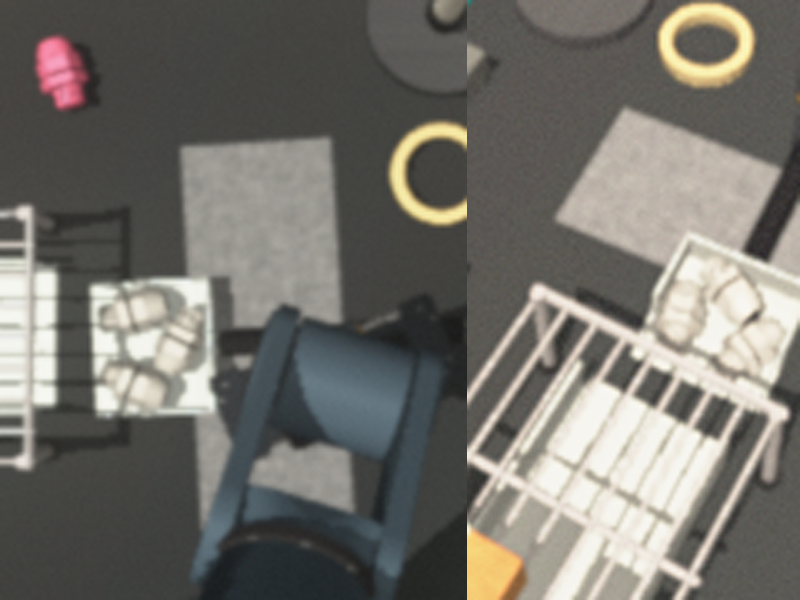

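The scoop landed upright with all three glands still in the pan (pan at columns 92–213, rows 278–413; handle at row 340). I'll measure its pose and regrip farther back on the flat part of the handle.

Call:
arm_command(motion="1 -20 -20 40 8;1 -20 -20 40 8;1 -20 -30 40 8;1 0 -40 0 8;1 0 -40 0 8;1 0 -40 0 10;1 0 0 0 10;1 0 0 0 10")

```text
clock: 33.05
tcp_pos: [0.4469, -0.2251, 0.2307]
tcp_rot: [-0.0, 0.69, 0.724, 0.0]
contact_force: [0.2, 0.2, 0.1]
width: 0.0729
```

```bash
cat > pose.py <<'E'
from h import *
m=camera_model('top');p,d=capture('top');C=cloud(m,d);np.savez('/tmp/cur.npz',p=p,d=d)
hs=cv2.cvtColor(p,cv2.COLOR_RGB2HSV)
P=C[(C[...,2]>.024)&(C[...,2]<.11)&(hs[...,2]<60)&(abs(C[...,0]-.54)<.05)&(C[...,1]<.06)&(C[...,1]>-.19)]
k=np.polyfit(P[:,1],P[:,0],1);kz=np.polyfit(P[:,1],P[:,2],1)
print(len(P),P[:,1].min(),P[:,1].max(),'x=',k,'heading',90-np.degrees(np.arctan(k[0])),'z=',kz)
s=state();print(s['tcp_pos'],s['tcp_rot'],s['width'])
E
python3 pose.py; python3 - <<'E'
from h import *
m=camera_model('top')
for c,r,z in[(92,283,.006),(94,415,.006),(211,278,.035),(215,411,.035)]: print(plane(m,190+c/3.333,130+r/3.333,z))
E
```

```text
359 -0.17655802207940863 0.05860417079759111 x= [-0.03157103  0.54000234] heading 91.80828611467962 z= [-0.12419764  0.04500086]
[ 0.44686689 -0.22479582  0.23067835] [-4.53596962e-04  6.88663692e-01  7.25080764e-01 -2.40393479e-05] 0.07610029276117085
[0.58599649 0.1902372  0.006     ]
[0.46004366 0.18547413 0.006     ]
[0.59127887 0.07425521 0.035     ]
[0.46716649 0.06833586 0.035     ]
```

Call:
arm_command(motion="1 15 41 -10 -0.7;1 15 41 -20 0;1 15 41 -25 0;1 15 41 -25 0;1 16 41 -25 0;1 16 41 -25 0;1 0 0 -40 0;1 0 0 -22 0;1 0 0 -11 0;1 0 0 0 0")

```text
clock: 34.35
tcp_pos: [0.5388, 0.0213, 0.0275]
tcp_rot: [-0.0, 0.697, 0.717, -0.0]
contact_force: [-0.4, -0.1, 0.3]
width: 0.0869
```

Call:
arm_command(motion="0 0 0 0 0;0 0 0 0 0;0 0 0 0 0;0 0 0 0 0;0 0 0 0 0;0 0 0 0 0;0 0 0 0 0;0 0 0 0 0;0 0 0 0 0;0 0 0 0 0")

```text
clock: 35.6
tcp_pos: [0.5388, 0.0212, 0.0278]
tcp_rot: [-0.0, 0.697, 0.717, -0.0]
contact_force: [-1.3, -1.0, 0.3]
width: 0.0227
```

Call:
arm_command(motion="0 0 0 0 0;0 0 0 0 0;0 0 0 0 0;0 0 0 0 0;0 0 0 8 0;0 0 0 8 0;0 0 0 8 0;0 0 0 0 0")

```text
clock: 36.6
tcp_pos: [0.5399, 0.0211, 0.053]
tcp_rot: [0.001, 0.697, 0.717, 0.001]
contact_force: [0.1, 0.3, -1.9]
width: 0.0225
```

```bash
sed -i 's/range(40,150,10)/range(int(sys.argv[2]),int(sys.argv[2])+50,10)/' lvl.py; python3 lvl.py 92.2 125
```

```text
[0.53987526 0.02106425 0.0529649 ] 0.022538608151201643 [ 0.0513505   0.29040435 -1.85673693] [-0.06709381 -0.15660179  0.02795308] [-0.17  0.66  1.77  0.    0.71 -0.2 ]
125 [30, 54, 59, 55, 23, 20, 39, 57, 56, 52]
135 [27, 51, 59, 58, 35, 20, 45, 55, 57, 46]
145 [24, 37, 50, 51, 21, 19, 37, 51, 48, 40]
155 [18, 19, 48, 51, 17, 18, 19, 50, 33, 17]
165 [15, 18, 8, 15, 15, 15, 16, 3, 6, 14]
```

Call:
arm_command(motion="0 0 0 0 0;0 0 0 0 0;0 0 0 0 0;0 0 0 0 0;0 0 0 0 0;0 0 0 0 0")

```text
clock: 37.4
tcp_pos: [0.5391, 0.0212, 0.0519]
tcp_rot: [0.0, 0.697, 0.717, 0.0]
contact_force: [-1.0, -0.2, -2.8]
width: 0.0224
```

```bash
python3 lvl.py 92.2 125
```

```text
[0.53905315 0.021167   0.05193907] 0.022378421748899372 [-0.98241472 -0.17878105 -2.78802569] [-0.09936829 -0.12448382 -0.01922753] [-0.17  0.66  1.77 -0.    0.71 -0.2 ]
125 [36, 51, 54, 52, 18, 19, 37, 53, 53, 54]
135 [18, 46, 53, 55, 20, 18, 20, 53, 54, 43]
145 [14, 39, 48, 47, 17, 17, 30, 48, 46, 17]
155 [16, 15, 46, 47, 16, 14, 17, 47, 31, 14]
165 [3, 13, 12, 11, 11, 7, 4, 3, 7, 13]
```

The grip is sound now (22.5 mm), with only slow droop of about 1°/s. Before the carry I'll check that the tray hasn't moved, using the stored picture.

```bash
python3 - <<'E'
from h import *
import glob
m=camera_model('top')
for f in('/tmp/top0.npz','/tmp/top6.npz','/tmp/cur.npz'):
    z=np.load(f);p=z['p'];C=cloud(m,z['d'])
    k=(C[...,2]>.047)&(C[...,2]<.066)&(abs(C[...,0]-.465)<.14)&(abs(C[...,1]+.275)<.12)
    k=cv2.morphologyEx(k.astype(np.uint8),cv2.MORPH_OPEN,np.ones((2,2),np.uint8)).astype(bool)
    P=C[k][:,:2]; r=cv2.minAreaRect((P*1000).astype(np.float32)); print(f,len(P),r)
E
```

```text
/tmp/top0.npz 303 ((448.9015808105469, -191.8458709716797), (208.4205322265625, 353.5184326171875), 3.713409900665283)
/tmp/top6.npz 303 ((459.4602966308594, -177.90953063964844), (344.7964172363281, 207.54478454589844), 87.66695404052734)
/tmp/cur.npz 156 ((455.9873352050781, -260.59808349609375), (174.7110595703125, 207.8149871826172), 87.11870574951172)
```

Call:
arm_command(motion="0 0 -1 8 -2;0 0 -3 13 -5;0 -2 -6 13 -8;0 -5 -10 13 -10;0 -5 -10 13 -10;0 -5 -10 13 -10;0 -5 -10 5 -10;0 -5 -10 0 -10;0 -5 -10 0 -10;0 -5 -10 0 -10")

```text
clock: 38.7
tcp_pos: [0.5017, -0.0591, 0.1305]
tcp_rot: [0.0, 0.999, 0.054, 0.0]
contact_force: [0.2, -0.4, -3.2]
width: 0.0227
```

Call:
arm_command(motion="0 -5 -10 0 -10;0 -5 -10 0 -10;0 -5 -10 0 -10;0 -5 -10 0 -10;0 -5 -10 0 -10;0 -5 -10 0 -10;0 -5 -10 0 -10;0 -5 -10 0 -10;0 -5 -8 0 -10;0 -5 -5 0 -10")

```text
clock: 39.95
tcp_pos: [0.452, -0.1523, 0.1305]
tcp_rot: [0.0, -0.683, 0.73, -0.0]
contact_force: [0.2, -0.3, -2.4]
width: 0.0228
```

```bash
python3 lvl.py -77 125; python3 - <<'E'
from h import *
p,d=capture('top');np.savez('/tmp/top7.npz',p=p,d=d)
save('t7',p[150:320,240:440],3.4)
E
```

```text
[ 0.45196079 -0.1522526   0.13053681] 0.02281222122001481 [ 0.21898486 -0.29127888 -2.37031863] [ 0.2296751  -0.0207357  -0.00257325] [-0.56  0.46  1.88  0.    0.8   2.65]
125 [None, 96, 97, 118, 132, 133, 132, 124, 5, 7]
135 [118, 96, 96, 128, 135, 133, 126, 10, 6, 6]
145 [118, 95, 97, 126, 133, 131, 111, 5, 6, 7]
155 [93, 94, 96, 127, 124, 121, 95, 5, 5, 3]
165 [59, 53, 93, 120, 96, 94, 94, 7, 214, 217]
```

View pics/t7.png

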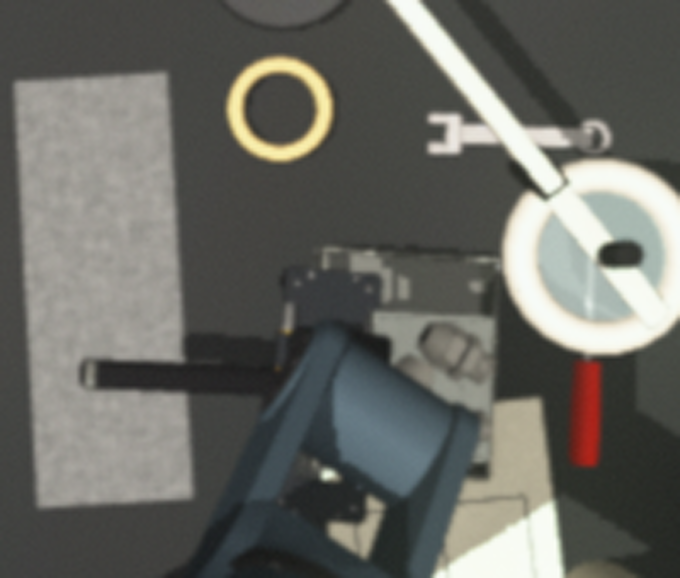

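The pan is above the tray with the glands aboard, and the top view shows the tray was knocked. Its corners are now at crop (325,250), (497,262) and (490,477), so its centre is about (0.463,-0.254) and its yaw about -2.5°. I'll align and lower until the handle rests on the near wall.

Call:
arm_command(motion="0 4 2 0 0.4;0 5 3 -10 0.5;0 6 3 -15 0.4;0 0 0 -10 0;0 0 0 -8 0;0 0 0 -5 0;0 0 0 -3 0")

```text
clock: 40.92
tcp_pos: [0.4671, -0.1417, 0.08]
tcp_rot: [0.002, -0.693, 0.721, 0.001]
contact_force: [0.4, 13.3, 21.7]
width: 0.0229
```

```bash
python3 lvl.py -92.5 125
```

```text
[ 0.46713275 -0.14170547  0.08003633] 0.022879810645523597 [ 0.38487383 13.27265151 21.65368783] [ 2.32636195 -0.36709066  0.11817185] [-0.53  0.56  1.89  0.01  0.69  2.65]
125 [None, None, None, None, 65, 66, 84, 100, 102, 96]
135 [75, 98, 105, 104, 67, 66, 95, 104, 104, 94]
145 [74, 97, 100, 98, 68, 67, 95, 101, 103, 86]
155 [73, 66, 99, 99, 67, 67, 97, 99, 70, 67]
165 [69, 67, 69, 70, 67, 67, 68, 97, 67, 70]
```

There's an unexpected 22 N upward force, so I'll back off and look.

Call:
arm_command(motion="0 0 0 8 0;0 0 0 8 0;0 0 0 0 0")

```text
clock: 41.35
tcp_pos: [0.4675, -0.1445, 0.0955]
tcp_rot: [0.0, -0.694, 0.72, -0.001]
contact_force: [0.2, 0.3, -3.2]
width: 0.0224
```

```bash
python3 lvl.py -92.5 125; python3 - <<'E'
from h import *
p,d=capture('top');np.savez('/tmp/top8.npz',p=p,d=d);q,e=capture('scene');np.savez('/tmp/sc8.npz',p=q,d=e)
a=cv2.resize(p[205:305,310:420],(440,400),interpolation=cv2.INTER_CUBIC)
b=cv2.resize(q[130:270,290:416],(360,400),interpolation=cv2.INTER_CUBIC)
save('t8',np.hstack([a,b]))
E
```

```text
[ 0.46753392 -0.14449293  0.09553835] 0.022353683559776457 [ 0.22466067  0.30230797 -3.22343437] [ 0.15188341 -0.13757424 -0.03721475] [-0.53  0.53  1.88 -0.    0.73  2.65]
125 [None, None, None, None, 68, 66, 89, 101, 103, 97]
135 [79, 96, 105, None, 65, 66, 97, 104, 103, 90]
145 [73, 96, 100, 95, 65, 66, 93, 97, 102, 65]
155 [67, 66, 95, 93, 64, 64, 95, 95, 66, 64]
165 [65, 63, 78, 63, 62, 62, 64, 87, 61, 216]
```

View pics/t8.png

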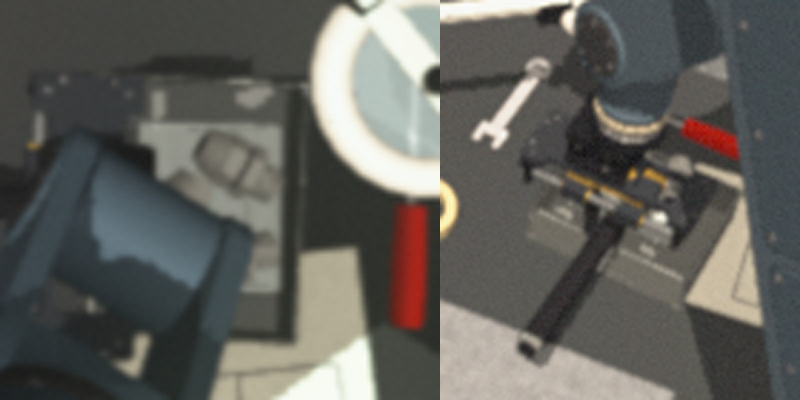

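```bash
python3 - <<'E'
from h import *
m=camera_model('top')
for f in('/tmp/top0.npz','/tmp/cur.npz','/tmp/top8.npz'):
    z=np.load(f);C=cloud(m,z['d']);g=z['p'].mean(2).astype(int)
    k=(C[...,2]>.042)&(C[...,2]<.068)
    o=[]
    for x in(.40,.42,.44,.48,.5,.52,.55):
        P=C[k&(abs(C[...,0]-x)<.006)]; 
        near=P[(P[:,1]>-.23)&(P[:,1]<-.14),1]; far=P[(P[:,1]<-.315)&(P[:,1]>-.38),1]
        o.append((x,[round(float(t),3) for t in (near.min(),near.max())] if len(near) else None,[round(float(t),3) for t in (far.min(),far.max())] if len(far) else None))
    print(f);[print(' ',q) for q in o]
    for y in(-.3,-.27,-.24):
        P=C[k&(abs(C[...,1]-y)<.006)&(abs(C[...,0]-.46)<.13)]; t=P[P[:,0]>.53,0]; b=P[P[:,0]<.39,0]
        print('  y',y,(t.min(),t.max()) if len(t) else None,(b.min(),b.max()) if len(b) else None)
E
```

```text
/tmp/top0.npz
  (0.4, [-0.195, -0.193], [-0.353, -0.349])
  (0.42, [-0.195, -0.191], [-0.35, -0.347])
  (0.44, [-0.195, -0.19], [-0.351, -0.346])
  (0.48, [-0.191, -0.188], [-0.348, -0.344])
  (0.5, [-0.189, -0.187], [-0.347, -0.342])
  (0.52, [-0.188, -0.185], [-0.345, -0.342])
  (0.55, [-0.227, -0.184], [-0.341, -0.339])
  y -0.3 (np.float64(0.5600033864076552), np.float64(0.5632579775400498)) (np.float64(0.365169672480676), np.float64(0.3678671135789057))
  y -0.27 (np.float64(0.5595792977508286), np.float64(0.5597031731940824)) (np.float64(0.3613839995021332), np.float64(0.3654453738047887))
  y -0.24 (np.float64(0.5561204743848345), np.float64(0.5593474692512437)) (np.float64(0.36095847252351726), np.float64(0.3637807574342188))
/tmp/cur.npz
  (0.4, [-0.17, -0.169], None)
  (0.42, [-0.174, -0.17], None)
  (0.44, [-0.174, -0.17], None)
  (0.48, [-0.176, -0.172], None)
  (0.5, [-0.176, -0.173], [-0.332, -0.331])
  (0.52, [-0.179, -0.175], None)
  (0.55, [-0.179, -0.141], [-0.336, -0.332])
  y -0.3 (np.float64(0.5569976958950924), np.float64(0.5601658676093825)) None
  y -0.27 (np.float64(0.5596121038899612), np.float64(0.5597116327544379)) None
  y -0.24 (np.float64(0.5594330429504638), np.float64(0.5623702701497586)) None
/tmp/top8.npz
  (0.4, None, [-0.33, -0.325])
  (0.42, None, [-0.329, -0.326])
  (0.44, None, [-0.329, -0.327])
  (0.48, [-0.223, -0.223], [-0.332, -0.328])
  (0.5, [-0.229, -0.22], [-0.332, -0.329])
  (0.52, [-0.229, -0.214], [-0.335, -0.329])
  (0.55, None, [-0.335, -0.332])
  y -0.3 (np.float64(0.557054978514356), np.float64(0.5601292225111367)) (np.float64(0.362217088441989), np.float64(0.3647030296906296))
  y -0.27 (np.float64(0.5596063192363304), np.float64(0.5597187923432149)) None
  y -0.24 (np.float64(0.5593109869389808), np.float64(0.5623654314030233)) None
```

The tray's near wall is at y≈-0.172 and its far wall at -0.331. So the handle had come down on the near wall, as intended, but I pressed too far. I'll lower to just touch, release so that it rests lip-down in the tray, and then lift the handle end to tip it.

Call:
arm_command(motion="0 0 0 -5 0;0 0 0 -4 0;0 0 0 0 0")

```text
clock: 41.88
tcp_pos: [0.4666, -0.1436, 0.0853]
tcp_rot: [-0.0, -0.694, 0.72, 0.001]
contact_force: [0.3, 0.6, -2.3]
width: 0.0224
```

Call:
arm_command(motion="0.5 0 0 0 0;0.5 0 0 0 0;0.5 0 0 0 0;0.5 0 0 0 0;0.5 0 0 0 0")

```text
clock: 42.5
tcp_pos: [0.4671, -0.1438, 0.0861]
tcp_rot: [0.0, -0.694, 0.72, -0.0]
contact_force: [0.4, 0.5, 0.9]
width: 0.0432
```

```bash
python3 lvl.py -92.5 125; python3 - <<'E'
from h import *
m=camera_model('top');p,d=capture('top');C=cloud(m,d);hs=cv2.cvtColor(p,cv2.COLOR_RGB2HSV)
P=C[(C[...,2]>.02)&(C[...,2]<.25)&(hs[...,2]<60)&(abs(C[...,0]-.475)<.04)&(C[...,1]<.08)&(C[...,1]>-.09)]
print(len(P),P[:,1].max(),np.polyfit(P[:,1],P[:,0],1),np.polyfit(P[:,1],P[:,2],1),np.median(P,0))
E
```

```text
[ 0.46710213 -0.14383573  0.08605144] 0.04316812900746219 [0.38895467 0.48429379 0.85464267] [ 0.17796373 -0.03229055  0.02052513] [-0.53  0.55  1.88  0.    0.71  2.65]
125 [None, None, None, None, 21, 21, 46, 60, 61, 55]
135 [None, None, None, None, 16, 18, 51, 57, 58, 17]
145 [18, 55, 50, 51, 13, 17, 46, 57, 50, 11]
155 [7, 48, 46, 37, 7, 9, 45, 40, 22, 8]
165 [6, 5, 32, 8, 5, 5, 8, 9, 5, 110]
247 0.011155153828886622 [0.02151927 0.47012919] [0.57225312 0.19796014] [ 0.46930698 -0.0497726   0.17010206]
```

Released. The scoop now leans lip-down about 22° on the tray floor with the glands still aboard. I'll slide the open fingers up along the handle, grip near its end and lift.

Call:
arm_command(motion="0.5 0.4 20 18 0;0.5 0.4 20 14 0;0.5 0.4 20 13 0;0.5 0.5 22 13 0;0.5 0.5 22 13 0;0.5 0.4 20 13 0;0.5 0 0 0 0;0 0 0 0 0;0 0 0 0 0;0 0 0 0 0")

```text
clock: 43.85
tcp_pos: [0.4675, -0.0267, 0.1693]
tcp_rot: [0.005, -0.697, 0.717, 0.003]
contact_force: [-0.6, 0.7, 0.3]
width: 0.0229
```

Call:
arm_command(motion="0 0 0 0 0;0 0 0 0 0;0 0 0 0 0;0 0 0 0 0;0 0 0 0 0;0 0 0 0 0")

```text
clock: 44.6
tcp_pos: [0.4676, -0.0263, 0.1698]
tcp_rot: [0.006, -0.697, 0.717, 0.003]
contact_force: [1.5, -1.8, -0.6]
width: 0.0225
```

Call:
arm_command(motion="0 0 -7 10 0;0 0 -7 11 0;0 0 -8 11 0;0 0 -8 11 0;0 0 -8 10 0;0 0 -8 10 0;0 0 -7 9 0;0 0 -6 9 0")

```text
clock: 45.6
tcp_pos: [0.4675, -0.0857, 0.2513]
tcp_rot: [0.006, -0.697, 0.717, 0.003]
contact_force: [0.1, 0.1, -1.8]
width: 0.0222
```

```bash
cat > trayv.py <<'E'
from h import *
s=state();print(s['tcp_pos'],s['width'],s['contact_force'])
m=camera_model('top');p,d=capture('top');C=cloud(m,d)
c0=np.array([.463,-.251]);a=np.deg2rad(-2.7);r=C[...,:2]-c0;X=r@[np.cos(a),np.sin(a)];Y=r@[-np.sin(a),np.cos(a)]
for x in range(90,-100,-15):
    print(x,[int(1000*np.median(q)) if len(q) else None for y in range(75,-90,-12) for q in [C[(abs(X-x/1e3)<.008)&(abs(Y-y/1e3)<.006)][:,2]]])
E
python3 trayv.py
```

```text
[ 0.46746419 -0.08568038  0.25127218] 0.02224343136644285 [ 0.10509371  0.09273263 -1.80172379]
90 [36, 8, 4, 5, 5, 7, 8, 5, 5, 6, 219, 227, 56, 62]
75 [54, 6, 5, 4, 5, 4, 5, 4, 7, 7, 215, 224, 217, 55]
60 [38, 5, 7, 95, 104, 47, 39, 34, 43, 51, 47, 220, 226, 57]
45 [29, 6, 43, 98, 107, 51, 42, 29, 44, 51, 50, 44, 221, 218]
30 [54, 6, 44, 96, 109, 50, 42, 33, 36, 43, 44, 42, 30, 49]
15 [151, 7, 80, 96, 107, 48, 59, 67, 65, 57, 43, 19, 7, 41]
0 [158, 139, 130, 114, 108, 68, 78, 74, 69, 58, 4, 6, 5, 35]
-15 [None, None, None, 105, 109, 62, 74, 67, 54, 41, 36, 8, 7, 34]
-30 [None, None, None, None, None, None, None, 57, 60, 58, 48, 36, 7, 33]
-45 [None, None, None, None, None, None, None, 57, 61, 56, 51, 5, 5, 31]
-60 [None, None, None, None, None, None, None, 71, 54, 3, 5, 4, 6, 37]
-75 [None, None, None, None, None, None, None, None, 6, 4, 6, 5, 6, 32]
-90 [None, None, None, None, None, None, 56, 44, 7, 7, 8, 7, 7, 36]
```

Call:
arm_command(motion="0 0 -4 10 0;0 0 -4 10 0;0 0 -3 10 0;0 0 0 12 0;0 0 4 12 0;0 0 4 12 0;0 0 4 12 0;0 0 4 12 0;0 0 0 0 0")

```text
clock: 46.78
tcp_pos: [0.4682, -0.0801, 0.342]
tcp_rot: [0.006, -0.698, 0.716, 0.002]
contact_force: [0.7, -0.6, -1.5]
width: 0.0225
```

```bash
python3 trayv.py
```

```text
[ 0.46822501 -0.08010889  0.34195893] 0.022485088500890146 [ 0.6798743  -0.57502227 -1.51746302]
90 [55, 7, 7, 6, 4, 4, 6, 5, 6, 6, 219, 227, 58, 58]
75 [54, 5, 5, 5, 5, 5, 3, 5, 11, 6, 8, 224, 219, 56]
60 [70, 72, 49, 4, 5, 4, 4, 21, 39, 40, 36, 219, 226, 56]
45 [None, 73, 53, 5, 4, 4, 6, 7, 38, 42, 42, 38, 218, 220]
30 [None, 72, 57, 5, 5, 7, 7, 6, 6, 29, 36, 35, 20, 42]
15 [None, 69, 55, 19, 33, 40, 40, 40, 34, 5, 4, 4, 4, 34]
0 [None, 71, 55, 34, 36, 40, 42, 41, 37, 5, 5, 5, 4, 38]
-15 [None, 61, 58, 4, 5, 7, 25, 27, 29, 9, 7, 6, 5, 35]
-30 [None, None, None, None, None, 9, 32, 37, 41, 38, 36, 5, 5, 36]
-45 [None, None, None, None, None, None, None, None, None, 35, 31, 4, 5, 41]
-60 [None, None, None, None, None, None, None, None, None, None, 8, 6, 4, 35]
-75 [None, None, None, None, None, None, None, None, None, None, 4, 5, 6, 36]
-90 [None, None, None, None, None, None, None, None, None, 56, 7, 8, 6, 38]
```

All three glands now lie on the tray floor (tops about 40 mm), at roughly tray (45,-40), (3,0) and (-35,-30) mm. Next I'll take the scoop back to the mat.

Call:
arm_command(motion="0 0 0 20 0;0 0 0 25 0;0 0 0 25 0;0 0 0 25 0;0 0 0 5 5;0 16 9 0 9;0 16 9 0 9;0 16 9 0 9;0 16 9 0 9;0 16 9 0 9")

```text
clock: 48.08
tcp_pos: [0.5477, -0.0351, 0.4397]
tcp_rot: [-0.004, 0.936, -0.352, -0.006]
contact_force: [0.6, -0.2, -2.2]
width: 0.0221
```

Call:
arm_command(motion="0 16 9 0 9;0 16 9 0 9;0 16 9 0 9;0 16 9 0 9;0 18 9 0 9.5;0 0 0 0 0")

```text
clock: 48.82
tcp_pos: [0.6299, 0.0101, 0.4389]
tcp_rot: [-0.002, 0.999, 0.034, -0.008]
contact_force: [0.3, -0.8, -1.9]
width: 0.0223
```

```bash
cat > sc.py <<'E'
from h import *
s=state();print(s['tcp_pos'],s['tcp_rot'],s['width'],s['contact_force'],s['wrist_torque'])
q,e=capture('scene');D=cloud(camera_model('scene'),e)
t=s['tcp_pos']
k=(abs(D[...,1]-t[1])<.1)&(D[...,0]>t[0]-.12)&(D[...,0]<t[0]+.4)&(D[...,2]>.01)&(D[...,2]<t[2]-.06)
P=D[k];print(len(P));o=P[np.argsort(P[:,2])]
for z in np.arange(.01,t[2]-.06,.02):
    Q=P[abs(P[:,2]-z)<.01]
    if len(Q)>3: print(round(z,2),len(Q),Q[:,0].min().round(3),np.median(Q[:,0]).round(3),Q[:,0].max().round(3),Q[:,1].min().round(3),Q[:,1].max().round(3))
E
python3 sc.py
```

```text
[0.62993979 0.01010145 0.43889408] [-0.00183932  0.99939149  0.03397934 -0.00765938] 0.022306318586683017 [ 0.34548753 -0.77585054 -1.89628973] [-0.12344613  0.05601504 -0.06639119]
1578
0.01 84 0.679 0.87 0.896 -0.09 0.11
0.03 150 0.693 0.871 0.924 -0.09 0.11
0.05 443 0.867 0.898 0.929 0.003 0.109
0.17 14 0.741 0.75 0.757 0.082 0.087
0.19 23 0.728 0.739 0.748 0.08 0.084
0.21 63 0.712 0.739 0.767 -0.039 0.086
0.23 69 0.696 0.726 0.758 -0.04 0.085
0.25 227 0.689 0.706 0.744 -0.041 0.083
0.27 170 0.673 0.72 0.732 -0.039 0.082
0.29 68 0.659 0.686 0.713 0.017 0.032
0.31 104 0.655 0.671 0.702 0.006 0.031
0.33 55 0.657 0.673 0.691 0.016 0.03
0.35 52 0.647 0.665 0.679 0.012 0.029
0.37 54 0.638 0.652 0.671 0.017 0.029
```

Call:
arm_command(motion="0 -9 2 -20 0;0 -9 2 -35 0;0 -9 2 -35 0;0 -8 2 -30 0;0 0 0 -20 0;0 0 0 -5 0;0 -26 -2 -14 0;0 -26 -2 -15 0;0 -22 -2 -18 0;0 -21 -2 -19 0")

```text
clock: 50.12
tcp_pos: [0.4987, 0.0091, 0.2314]
tcp_rot: [-0.001, 0.999, 0.034, -0.005]
contact_force: [-1.3, 0.5, 1.2]
width: 0.0221
```

Call:
arm_command(motion="0 -19 -1 -21 0;0 -18 -1 -22 0;0 -15 -1 -24 0;0 -13 -1 -25 0;0 -10 -1 -26 0;0 -9 -1 -25 0;0 0 0 0 0")

```text
clock: 51.0
tcp_pos: [0.4148, 0.0035, 0.0865]
tcp_rot: [-0.002, 0.999, 0.033, -0.007]
contact_force: [-1.2, 1.1, 0.5]
width: 0.0221
```

```bash
python3 sc.py
```

```text
[0.41475666 0.00347551 0.08653578] [-0.00186554  0.99941186  0.03345953 -0.00727386] 0.022095328860211864 [-1.18120191  1.06599408  0.48570582] [0.03515641 0.01330742 0.0232153 ]
478
0.01 374 0.593 0.65 0.814 -0.096 0.093
```

Call:
arm_command(motion="0 -3 0 -14 0;0 -2 0 -12 0;0 -1 0 -8 0;0 0 0 -3 0;0 0 0 0 0")

```text
clock: 51.68
tcp_pos: [0.4105, 0.0035, 0.0501]
tcp_rot: [-0.001, 0.999, 0.034, -0.005]
contact_force: [-0.2, -0.2, 0.6]
width: 0.0223
```

```bash
python3 lift.py
```

```text
[0.41050421 0.00350799 0.05010109] 0.022271957465729124 [-0.24531764 -0.15352453  0.63886814] [ 0.01370147 -0.13999254  0.02004007]
handle 235 [-0.15604798  0.12886672] [ 0.07089951 -0.02750937]
0.61 [0.6103 0.0223 0.0089]
0.63 [0.6298 0.0232 0.0042]
0.66 [0.6591 0.0207 0.0048]
0.69 [0.6908 0.021  0.0046]
```

The scoop lies flat on the mat with heading 4.1° (mat axis about 4.1°). I'll release it and go for the lamp.

Call:
arm_command(motion="1 0 0 0 0;1 0 0 0 0;1 0 0 0 0;1 0 0 0 0;1 0 0 0 0;1 0 0 0 0;1 0 0 30 0;1 0 0 60 0;1 0 0 60 0;1 0 0 60 0")

```text
clock: 52.98
tcp_pos: [0.4089, 0.0039, 0.2617]
tcp_rot: [-0.002, 0.999, 0.034, -0.006]
contact_force: [1.6, -0.4, 0.1]
width: 0.0869
```

Call:
arm_command(motion="1 0 0 60 0;1 0 0 25 0;1 18 -47 0 2.9;1 18 -47 0 2.9;1 18 -47 0 2.9;1 18 -47 0 2.9;1 18 -47 0 2.9;1 18 -47 0 2.9;1 18 -47 0 2.9;1 19 -46 0 2.9")

```text
clock: 54.22
tcp_pos: [0.5546, -0.3726, 0.3442]
tcp_rot: [-0.001, 0.972, 0.235, -0.007]
contact_force: [0.9, 0.6, -0.0]
width: 0.0873
```

Call:
arm_command(motion="1 0 0 0 0;1 0 0 0 0")

```text
clock: 54.48
tcp_pos: [0.554, -0.3706, 0.3439]
tcp_rot: [-0.002, 0.972, 0.234, -0.007]
contact_force: [-0.7, -0.4, -0.9]
width: 0.0868
```

```bash
sed -i 's/^H=(C.*/H=(C[...,2]>.01)\&(C[...,2]<.15)\&(hs[...,2]<60)\&(C[...,0]>.37)\&(C[...,0]<.59)\&(abs(C[...,1]-.015)<.04)/' lift.py; python3 lift.py; python3 - <<'E'
from h import *
p,d=capture('wrist');a=p[100:360,60:500]
t,_=capture('top'); save('w9',np.hstack([cv2.resize(a,(440,260)),cv2.resize(t[150:300,220:440],(381,260))[:,:360]]))
E
```

```text
[ 0.5539704  -0.37055239  0.34387537] 0.08681693866232858 [-0.66552155 -0.375549   -0.85396543] [-0.07041752 -0.03241935 -0.01053778]
handle 264 [-0.14102522  0.12086043] [ 0.05544865 -0.02192234]
0.61 [0.6104 0.0223 0.0071]
0.63 [0.6296 0.0233 0.005 ]
0.66 [0.6591 0.0206 0.0039]
0.69 [0.6911 0.021  0.0041]
```

View pics/w9.png

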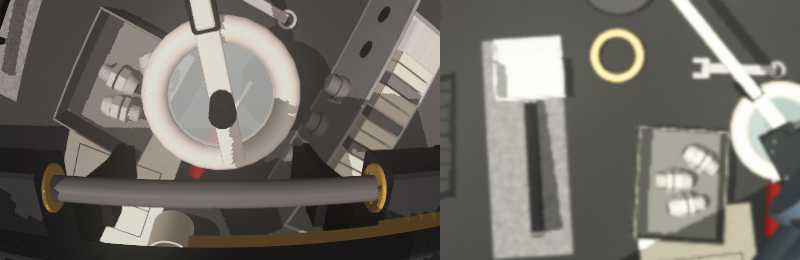

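The scoop is flat on the mat, the three glands are in the tray (right half: (700,160), (675,180), (685,205)), and the lamp post at (222,108) is between the fingers. I'll lower, close to a cage, and swing the lamp over the tray.

Call:
arm_command(motion="1 0 0 -27 0;1 0 0 -26 0;1 0 0 -26 0;0.35 0 0 0 0;0.35 0 0 0 0;0.35 0 0 0 0;0.35 0 0 0 0;0.35 0 0 0 0;0.35 0 0 0 0;0.35 0 0 0 0")

```text
clock: 55.88
tcp_pos: [0.5545, -0.3713, 0.2657]
tcp_rot: [-0.0, 0.972, 0.235, -0.006]
contact_force: [-0.3, 0.6, 0.1]
width: 0.0325
```

Call:
arm_command(motion="0.35 -8 11 0 -1;0.35 -8 12 0 -1;0.35 -7 12 0 -1;0.35 -7 12 0 -1;0.35 -6 13 0 -1;0.35 -6 13 0 -1;0.35 -5 13 0 -1;0.35 -5 13 0 -1;0.35 -8 27 0 -2;0.35 0 0 0 0")

```text
clock: 57.12
tcp_pos: [0.4932, -0.2418, 0.2655]
tcp_rot: [-0.003, 0.989, 0.15, -0.007]
contact_force: [-0.9, 1.6, 0.1]
width: 0.0305
```

Call:
arm_command(motion="1 0 0 0 0;1 0 0 0 0;1 0 0 0 0;1 0 0 0 0;1 0 0 0 0;1 0 0 0 0;1 0 0 35 0;1 0 0 50 0;1 -10 40 40 0;1 -20 50 30 0")

```text
clock: 58.38
tcp_pos: [0.4651, -0.1552, 0.4225]
tcp_rot: [-0.0, 0.989, 0.148, -0.005]
contact_force: [0.5, 0.3, -0.2]
width: 0.0869
```

Call:
arm_command(motion="1 -10 60 0 0;1 -10 60 0 0;1 0 0 0 0;1 0 0 0 0;1 0 0 0 0")

```text
clock: 59.0
tcp_pos: [0.445, -0.0365, 0.4206]
tcp_rot: [-0.001, 0.989, 0.148, -0.007]
contact_force: [-0.2, 1.3, -0.2]
width: 0.0871
```

```bash
python3 - <<'E'
from h import *
s=state();print(s['clock'],s['tcp_pos'],s['width'])
m=camera_model('top');p,d=capture('top');C=cloud(m,d);q,_=capture('scene')
k=(C[...,2]>.19)&(C[...,2]<.23)&(p.min(2)>130)&(abs(C[...,0]-.5)<.12)&(abs(C[...,1]+.24)<.13)
P=C[k];print('head ring',len(P),(P[:,:2].min(0)+P[:,:2].max(0))/2,P[:,:2].max(0)-P[:,:2].min(0))
a=cv2.resize(p[120:310,220:450],(484,400));b=cv2.resize(q[120:330,220:400],(312,364));b=cv2.copyMakeBorder(b,0,36,0,0,cv2.BORDER_CONSTANT)
save('end',np.hstack([a,b]))
E
```

```text
59.0 [ 0.44497123 -0.03648607  0.42057605] 0.08711056231726447
head ring 1823 [ 0.48967365 -0.23953451] [0.15190854 0.14960278]
```

```bash
python3 - <<'E'
from h import *
m=camera_model('scene');p,d=capture('scene');C=cloud(m,d)
k=(C[...,2]>.047)&(C[...,2]<.062)
for x in(.42,.45): 
    P=C[k&(abs(C[...,0]-x)<.008)&(C[...,1]<-.15)&(C[...,1]>-.2)]; print('near wall',x,np.median(P,0) if len(P) else None)
s=state();print(s['qvel'].round(4),s['contact_force'].round(1))
print(finish_job())
E
```

```text
near wall 0.42 [ 0.42024152 -0.16628341  0.05217177]
near wall 0.45 [ 0.44911085 -0.1683919   0.05115465]
[ 0.0031 -0.0012  0.002  -0.0007 -0.001  -0.0009] [ 0.3  0.3 -0.1]
the job is handed in; nothing more can be done
None
```

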